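# Take the pot off its locking hook and stand it on the banding wheel

### The arm

A 6-joint arm with a two-finger parallel gripper is mounted at the origin on the work surface. World frame = base frame: x ahead of the robot, y to its left, z up, the work surface at z = 0. Lengths are in m, angles in rad, forces in N, time in s.
With the tool pointing down it reaches from about 0.325 to 1 m from the base axis. Payload 5.1 kg.
Tool frame: the origin (TCP) lies on the mounting face of the last link; the fingertips stand 173 mm ahead of it and the grasp point (between the pads) lies env.grip_point_offset ahead of it (env.grip_point_offset is the distance from the TCP to the grasp point, in m); x points along the fingers, y is the direction in which the jaws open and shut, and the axes are right-handed (so a half turn about x gives the same grasp; the last joint's range is limited). The gripper opens to 85 mm and grips with 20 to 120 N. Pads are 22 mm wide; open, the fingers measure 114 mm over their backs; the gripper's body (76 mm by 85 mm) begins 54 mm behind the grasp point. The pads swing forward as they close: fully open they stand 13 mm farther back than shut.
Start: joints at [1.097, 0.124, 1.65, -0, 1.367, -0.083], TCP at [0.248, 0.601, 0.405] pointing down, gripper open.
Joint ranges: [-2.61, 2.61], [-1.02, 2.33], [0.03, 2.71], [-1.35, 4.49], [0.32, 2.68], [-2.91, 2.91]. Speed limits (rad/s): [2.57, 2.57, 3.14, 3.14, 3.14, 3.14].

### API

Orientations are given as a unit quaternion [x, y, z, w].
In Python, from rig import env gives the robot as it stands.
- The arm moves only by the tool servo_tool, never from a script. Its argument "series" is a list of rows, each a list of 2 entries, a list of its own where there are three numbers: the shift along the tool's x, y, z scaled (see below), then the turn, a rotation vector about the tool's x, y, z scaled (see below). In form: [[[dx, dy, dz], [wx, wy, wz]], ...]. A call has 1 to 20 rows; each row is the pose to reach, as a shift and turn from the pose commanded when the call began, along the tool's axes at that moment, turning the shorter way round; what a row does not reach only later rows make up. The controller multiplies each number of a shift by 400 mm and each number of a turn by pi rad. A row lasts 1/8 s, in which the tool goes at most 62.5 mm and 10.7 degrees, less where a joint would pass 70% of its speed; a pose out of reach is approached as far as the arm can. A call with a number of a shift or a turn outside -1 to 1 is refused whole. A call with a gripper value outside its range is refused whole. "claw" is the finger opening in mm, from 0 to 85.4, set as the call begins (left out, the last holds). The fingers move at their own pace and stop on an object; "squeeze" is the grip in N (left out, the last holds). Time passes only in rows, so rows that repeat a pose let the fingers close. It gives the time, the measured TCP pose, the force and the opening at its end, in the units of the state.
- env.sense(): the state, without advancing time (a new reading comes with each control period).
- env.grab_frame(name): name is "scene" or "side" or "wrist"; returns the picture (384x512x3 uint8, blue, green, red); there is no depth.
- env.camera_params(name): a dict with "vfov" (degrees; the focal length in pixels is half the picture's height over the tangent of half this angle, whatever the lens; pixels are square), "cx", "cy" (the principal point, pixels), "R" (3x3) and "t" (3): a world point X has camera coordinates R X + t; the wrist camera has in their place "hand_eye" (4x4, takes a point from camera to tool coordinates, whose origin is the TCP and whose axes are the tool frame's). Camera axes: x right, y down, z forward; pixel columns grow to the right and rows downward; lengths in m; the calibration is good to about 2 mm. A picture is of the moment at which its call begins: read the wrist's pose just before it. camera_params takes no time and is no camera call.
- env.hand_in(): hands the job in, once; it reports no verdict.
The state is a dict: "time": time; "joints": joint angles; "dq": joint speeds; "joint_efforts": joint torques, N m; "tcp_pos": TCP position; "ee_rot": TCP orientation; "ft_force": force on the tool from outside, world axes, zero at the start; "ft_torque": the same for the moment, N m; "grip_width": opening from 0.0 (shut) to 1.0 (fully open).
Only numpy, scipy, OpenCV 4.12 (cv2) and the standard library are available. Lean on these libraries where they do the work, as an engineer would, in place of code of your own. Each camera call takes 0.05 s, during which the arm holds its last target.

### The job

A small basket-handled pot hangs on a bench hook whose mouth is closed by a sprung keeper. Push the keeper's upright thumb post round with the side of the fingertips (push it, do not pinch it), gently, as far as its stop, so that it clicks over and stays open by itself; do not ram it. Then lift the pot off the hook by its handle without straining it against the hook or the keeper, stand it gently and upright in the middle of the banding wheel and let go, leaving the other ware on the bench where it is.

Things in the scene. Friction and masses are not known exactly. Their poses are not given: they have to be found in the camera images.
- stand: Fixed steel hook stand on a grey base block 150 x 130 mm, turned up to 0.4 rad; the height of block showing above the bench varies. Origin: underside of the stand, below the place where the pot hangs; z up, the hook's arm points along -x. The upright post, 22 mm square, is centred at x = +68 mm and ends 200 mm above the origin.
- stand_seat (a point): Where the pot's handle rests: on the top face of the hook's square arm, 200 mm above the stand's origin, axes as the stand's. The arm is 10 mm wide (y), 10 mm high. Its upturned end, 8 mm long in x and 10 mm wide, stands at x = -18 to -10 mm from here and rises 16 mm above the arm's top.
- stand_pivot (a point): The keeper's upright pivot axis, at the level of the arm's top, 30 mm from stand_seat towards the post (+x). A boss 18 mm across and 17 mm high stands around it. Axes as the stand's.
- keeper_post (a point): Middle of the keeper's thumb post: an upright steel pin 12 mm thick at the keeper's free end, 55 mm from the pivot axis. The pin stands 26 to 60 mm above the arm's top; this point is 42 mm above it. It turns with the keeper; its -x axis points away from the pivot. More than 12 N between robot and keeper is ramming.
- keeper (a joint): Keeper angle, rad. A flat bar 18 to 26 mm above the arm's top, 10 mm wide. 0: shut, along the stand's -x, over the handle. Opens clockwise seen from above, the post going from the stand's -x to its +y side. Where the stop lies is set differently each time (1.37 to 1.98) and must be felt. Spring: 1 to 7 N at the post, shuts it if let go before the last 2 to 3 mm of post travel; there it stays.
- pot_handle (a point): Middle of the level grip bar of the white ceramic pot's handle: 91 mm long (pot's y), 10 mm thick (x), 14 mm high. Its middle rests across the hook's arm. Legs 9 mm wide run down from its ends. Grip it between arm and leg, 28 mm from the middle, on the stand's -y side; the open keeper is on the +y side. Bar to cup rim 60 mm clear, cup 74 mm wide, 70 mm high, about 0.25 kg.
- pot_foot (a point): Centre of the underside of the pot, 137 mm below pot_handle; z up along the pot's axis.
- wheel_top (a point): Centre of the top face of the fixed grey banding wheel, a round plate 170 mm across whose top is 46 mm above the bench; it does not turn.
- tub: Bystander: white plastic cup 80 mm across, 75 mm high; origin under its centre.
- jar: Bystander: terracotta coloured jar 64 mm across, 90 mm high; origin under its centre.
- bowl: Bystander: white bowl 120 mm across, 50 mm high; origin under its centre.
Mind the look-alikes: they are no part of the job. What is shaped like the part that bears pot_handle but green or yellow is not meant.

How it is judged:
On the way, in this order (a step that is already met when the one before it is completed fails the run):
1. the keeper stands open by itself against its stop, untouched, with the pot still hanging on the hook (value of joint keeper above 1.25 rad and velocity of joint keeper between -0.2 and 0.2 rad/s and contact force between anything else and keeper below 0.2 N and horizontal distance between pot_handle and stand below 0.02 m and z of pot_handle in the frame of stand below 0.212 m), for 0.3 s.
2. the pot is off the hook: its handle is clear in front of the hook's upturned end, touching the stand nowhere (x of pot_handle in the frame of stand below -0.025 m and contact force between pot and stand below 0.1 N), for 0.05 s.
At the end, for the whole second after the job is handed in: The pot stands upright (within 0.08 rad), at rest and released, on the top of the banding wheel, its foot within 25 mm of the wheel's centre (horizontal distance between pot_foot and wheel_top below 0.025 m and z of pot_foot in the frame of wheel_top between -0.004 and 0.004 m and angle between pot_foot's own z axis and vertical below 0.08 rad and linear speed of pot below 0.02 m/s and contact force between the fingers and pot below 0.05 N); the robot touches nothing.
It fails at once if the keeper is rammed or pinched: more than 12 N between robot and keeper (contact force between any of the arm, the fingers and keeper above 12 N).
It fails at once if the pot is strained against the keeper: more than 8 N (contact force between pot and keeper above 8 N).
It fails at once if the pot is strained against the hook stand: more than 25 N (contact force between pot and stand above 25 N).
It fails at once if the pot is banged down on the wheel: more than 40 N (contact force between pot and wheel above 40 N).
It fails at once if the tub, jar or bowl is disturbed (moved more than 30 mm) (distance of any of tub, jar, bowl from where it was at the start of the episode above 0.03 m).
It also fails if it takes over 72 s, if anything falls off the work surface, if the arm or the gripper's body presses on something with over 40 N, if the wrist force passes 120 N, or if a joint passes its speed limit or range.

## Working session

There is one attempt and no reset: what is moved stays moved. The work goes in short steps, Python scripts to look and compute and a tool call to move; the robot and the scene stay as the last step left them, time stands still between calls to the robot, and variables do not carry over. Pictures are saved under pics/ and viewed, and the job is handed in when it is done.

Besides the shell and the picture viewer there is one more tool, called after "Emit:" in YAML: its name, and indented under it one key for each argument. servo_tool: Moves the arm, as the interface text tells. Its arguments: {"type":"object","properties":{"series":{"type":"array","items":{"type":"array"}},"claw":{"type":"number"},"squeeze":{"type":"number"}},"required":["series"]}

```bash
ls; mkdir -p pics; python3 - <<'E'
from rig import env
import cv2
print(env.sense()); print(env.grip_point_offset)
for n in ("scene","side","wrist"):
    cv2.imwrite(f"pics/{n}0.png",env.grab_frame(n)); print(n,env.camera_params(n))
E
```

```text
pics
{'time': 0.0, 'joints': array([ 1.09738946e+00,  1.24533954e-01,  1.65170272e+00,  1.66723394e-05,
        1.36750480e+00, -8.25669532e-02]), 'dq': array([-0.00089373,  0.00013007,  0.00069794,  0.00081139, -0.00022115,
       -0.0007493 ]), 'joint_efforts': array([-6.06869871e-04, -4.23631096e+01, -3.65440965e+01, -5.09966469e-05,
        6.93830676e-03,  1.11771089e-05]), 'tcp_pos': array([0.24751694, 0.60075469, 0.40341698]), 'ee_rot': array([ 0.13657706,  0.69386126, -0.13803501,  0.69343319]), 'ft_force': array([-0.28452259, -0.28781306,  0.31496936]), 'ft_torque': array([-0.04688375,  0.00113391, -0.0026573 ]), 'grip_width': 1.0034823555695382}
0.1547
scene {'vfov': 46.847362182822785, 'cx': 243.07281370286137, 'cy': 194.45843078608854, 'R': array([[-0.79286739,  0.60904744, -0.02055528],
       [ 0.35128214,  0.42922167, -0.83208751],
       [-0.497958  , -0.66695575, -0.55426335]]), 't': array([ 0.4343385 , -0.08992211,  1.7316466 ])}
side {'vfov': 51.43235738106172, 'cx': 260.5062663749606, 'cy': 196.56168254118666, 'R': array([[ 0.97413288, -0.22589242, -0.00614422],
       [-0.14992123, -0.62569448, -0.76552599],
       [ 0.16908211,  0.74664518, -0.64337564]]), 't': array([-0.54630612,  0.25490506,  1.12571596])}
wrist {'vfov': 65.75096030913807, 'cx': 258.2194836666035, 'cy': 191.34018358931058, 'hand_eye': array([[ 9.36570354e-04, -3.15405681e-01,  9.48956468e-01,
         3.12759017e-02],
       [ 9.99999201e-01,  1.10072575e-03, -6.21097459e-04,
        -3.17847090e-04],
       [-8.48643149e-04,  9.48956292e-01,  3.15406460e-01,
        -8.17774936e-02],
       [ 0.00000000e+00,  0.00000000e+00,  0.00000000e+00,
         1.00000000e+00]])}
```

View pics/scene0.png

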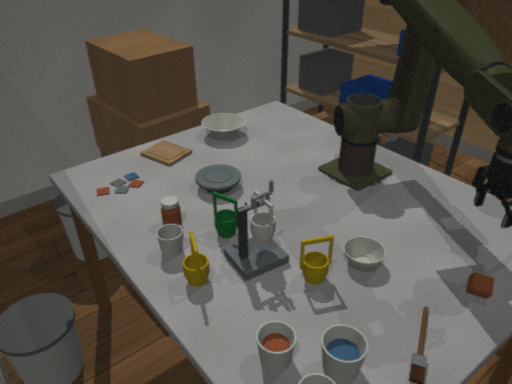

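View pics/side0.png

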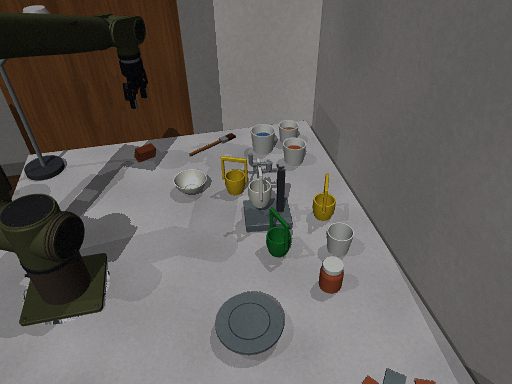

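View pics/wrist0.png

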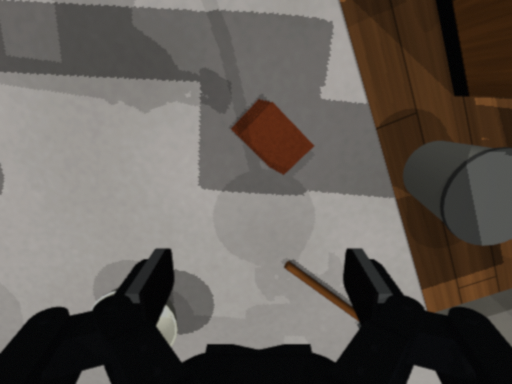

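The scene picture shows the stand with its dark post at about (243,230) and the white pot at (262,228). The look-alikes are the green basket at (226,222), the yellow one at (197,270) and the yellow one at (316,268). The wheel is at (219,180). The bowl could be (364,255) or (224,126), the jar is at (171,212) and the tub at (171,240). I'll check the choice in crops.

```bash
python3 - <<'E'
import cv2
a=cv2.imread("pics/scene0.png")[160:290,180:300]; b=cv2.imread("pics/side0.png")[140:240,220:320]
cv2.imwrite("pics/sc_crop.png",cv2.resize(a,None,fx=4.6,fy=4.6,interpolation=cv2.INTER_CUBIC)); cv2.imwrite("pics/sd_crop.png",cv2.resize(b,None,fx=6,fy=6,interpolation=cv2.INTER_CUBIC))
E
```

```text
(no output)
```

View pics/sc_crop.png

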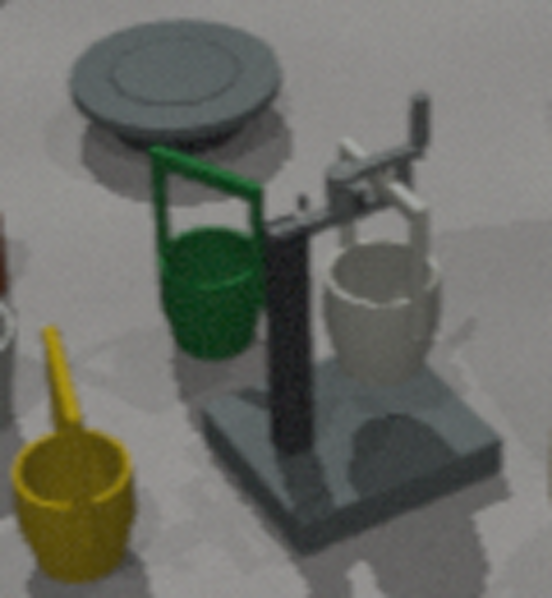

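View pics/sd_crop.png

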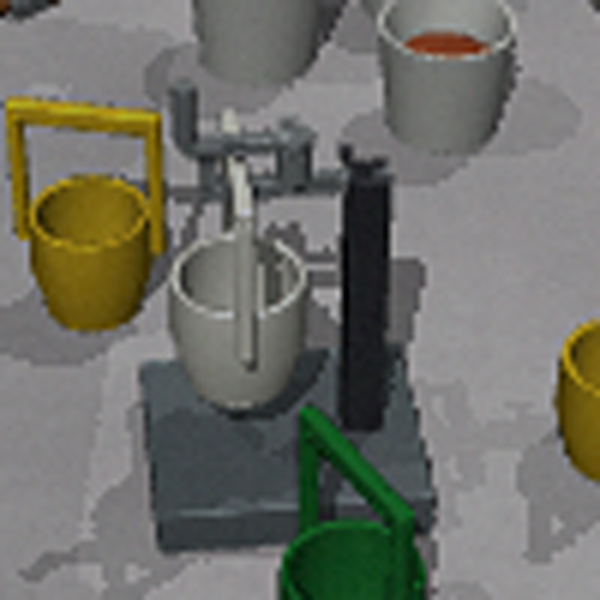

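Choice confirmed: the crops show the white-grey pot hanging on the steel hook, the keeper's thumb post top at crop (421,97) in scene and (183,88) in side, and the keeper shut. Next I'll fit the poses.

```bash
cat > h.py <<'E'
import numpy as np, cv2
from scipy.optimize import least_squares
from scipy.spatial.transform import Rotation as Ro
from rig import env
def K(n):
    p=env.camera_params(n); f=192/np.tan(np.radians(p['vfov']/2)); return p,f
def proj(n,X,pose=None):
    p,f=K(n); X=np.atleast_2d(X)
    if n=='wrist':
        tp,q=pose; T=np.array(p['hand_eye']); Xt=(X-tp)@Ro.from_quat(q).as_matrix()
        c=(Xt-T[:3,3])@T[:3,:3]
    else: c=X@np.array(p['R']).T+np.array(p['t'])
    return np.c_[p['cx']+f*c[:,0]/c[:,2],p['cy']+f*c[:,1]/c[:,2]]
def ray(n,uv,pose=None):
    p,f=K(n); d=np.array([(uv[0]-p['cx'])/f,(uv[1]-p['cy'])/f,1])
    if n=='wrist':
        tp,q=pose; T=np.array(p['hand_eye']); R=Ro.from_quat(q).as_matrix()
        return tp+R@T[:3,3], R@T[:3,:3]@d
    R=np.array(p['R']); return -R.T@np.array(p['t']), R.T@d
def onz(n,uv,z,pose=None):
    o,d=ray(n,uv,pose); return o+d*(z-o[2])/d[2]
def stand2w(s,P):
    x,y,z,a=s; c,si=np.cos(a),np.sin(a); P=np.atleast_2d(P)
    return np.c_[x+c*P[:,0]-si*P[:,1],y+si*P[:,0]+c*P[:,1],z+P[:,2]]
E
python3 - <<'E'
from h import *
P=np.array([[-25,0,260],[30,0,217],[68,0,200],[0,45,214],[0,-45,214]])/1e3
sc=np.array([[421,97],[343,176],[288,230],[425,203],[345,145]])/4.6+[180,160]
sd=np.array([[183,88],[295,125],[368,172],[232,115],[238,162]])/6+[220,140]
f=lambda s:np.r_[proj('scene',stand2w(s,P))-sc,proj('side',stand2w(s,P))-sd].ravel()
r=least_squares(f,[.6,.3,0,0],loss='soft_l1'); print(r.x); print(f(r.x).reshape(2,-1,2).round(1))
for n,uv in(('scene',(224,126)),('scene',(364,248)),('side',(191,178)),('side',(250,321))): print(n,uv,onz(n,uv,.046).round(3))
# wheel via ellipse
a=cv2.imread('pics/side0.png'); print(onz('scene',(218,178),.046).round(3))
for n,uv in(('scene',(226,215)),('side',(279,230)),('scene',(316,258)),('side',(235,175)),('scene',(171,232)),('side',(340,230)),('side',(332,265))): print(n,uv,onz(n,uv,.07).round(3))
E
```

```text
[ 0.59321681  0.15764806 -0.00151958 -0.13609862]
[[[-0.2 -0. ]
  [-0.6  1.9]
  [-0.7 -0.4]
  [-0.1  1.8]
  [-0.1 -1.3]]

 [[-0.3 -1.8]
  [-0.6  2.9]
  [-0.4 -1.2]
  [-1.2 -2.5]
  [ 0.4  6.9]]]
scene (224, 126) [ 0.204 -0.587  0.046]
scene (364, 248) [0.376 0.353 0.046]
side (191, 178) [0.389 0.365 0.046]
side (250, 321) [ 0.475 -0.255  0.046]
[ 0.481 -0.236  0.046]
scene (226, 215) [ 0.61  -0.004  0.07 ]
side (279, 230) [0.621 0.013 0.07 ]
scene (316, 258) [0.535 0.314 0.07 ]
side (235, 175) [0.542 0.314 0.07 ]
scene (171, 232) [ 0.788 -0.038  0.07 ]
side (340, 230) [ 0.799 -0.03   0.07 ]
side (332, 265) [ 0.727 -0.152  0.07 ]
```

```bash
python3 - <<'E'
from h import *
P=np.array([[-25,0,260],[68,0,200],[0,45,214],[0,-45,214]])/1e3
sc=np.array([[421,97],[288,230],[425,203],[345,145]])/4.6+[180,160]
sd=np.array([[183,88],[368,170],[232,115],[243,208]])/6+[220,140]
f=lambda s:np.r_[proj('scene',stand2w(s,P))-sc,proj('side',stand2w(s,P))-sd].ravel()
r=least_squares(f,[.6,.3,0,0]); print(r.x); print(f(r.x).reshape(2,-1,2).round(1))
R=Ro.from_quat(env.sense()['ee_rot']).as_matrix(); print(R.round(3), env.sense()['time'])
E
```

```text
[ 0.59230185  0.15484103 -0.00397836 -0.11612065]
[[[-0.7  0.1]
  [-0.8 -0. ]
  [-0.2  1.9]
  [-0.7 -1. ]]

 [[-0.4 -0.5]
  [-0.6  0.1]
  [-1.6 -1.3]
  [-0.2  0.5]]]
[[-0.001  0.381  0.925]
 [-0.001  0.925 -0.381]
 [-1.    -0.002 -0.   ]] 0.15
```

Emit:
servo_tool:
  series:
    - [[-0.1,-0.35,0.61],[0.412,0,0]]
    - [[-0.14,-0.35,0.61],[0.412,0,0]]
    - [[-0.14,-0.35,0.61],[0.412,0,0]]
    - [[-0.14,-0.35,0.61],[0.412,0,0]]
    - [[-0.14,-0.35,0.61],[0.412,0,0]]
    - [[-0.14,-0.35,0.61],[0.412,0,0]]
    - [[-0.14,-0.35,0.61],[0.412,0,0]]
    - [[-0.14,-0.7,1.0],[0.412,0,0]]
    - [[-0.14,-0.7,1.0],[0.412,0,0]]
    - [[-0.14,-0.7,1.0],[0.412,0,0]]
    - [[-0.14,-0.7,1.0],[0.412,0,0]]
    - [[-0.14,-0.7,1.0],[0.412,0,0]]
    - [[-0.14,-0.7,1.0],[0.412,0,0]]
  claw: 0
  squeeze: 40

```text
time: 1.78
tcp_pos: [0.5106, 0.1902, 0.4605]
ee_rot: [-0.528, -0.471, 0.528, -0.471]
ft_force: [0.6, -0.0, -0.2]
grip_width: -0.002
```

Emit:
servo_tool:
  series:
    - [[0,0.12,0.03],[0,0,0]]
    - [[0,0.21,0.06],[0,0,0]]
    - [[0,0.21,0.06],[0,0,0]]
    - [[0,0.21,0.06],[0,0,0]]

```text
time: 2.28
tcp_pos: [0.591, 0.1574, 0.4604]
ee_rot: [-0.527, -0.471, 0.528, -0.471]
ft_force: [0.2, -0.0, -0.7]
grip_width: -0.0
```

```bash
cat >> h.py <<'E'
import json,os
def snap(tag):
    s=env.sense(); im=env.grab_frame('wrist'); cv2.imwrite(f'pics/{tag}.png',im)
    json.dump([s['tcp_pos'].tolist(),s['ee_rot'].tolist()],open(f'pics/{tag}.json','w')); return s,im
def pose(tag):
    a=json.load(open(f'pics/{tag}.json')); return np.array(a[0]),np.array(a[1])
E
python3 - <<'E'
from h import *
s,im=snap('w1'); print(s['tcp_pos'],s['time'],s['joints'].round(2))
cv2.imwrite('pics/w1b.png',cv2.resize(im,None,fx=1.5,fy=1.5))
E
```

```text
[0.59097179 0.15742169 0.46035243] 2.275 [0.17 0.01 1.68 0.   1.46 0.29]
```

View pics/w1b.png

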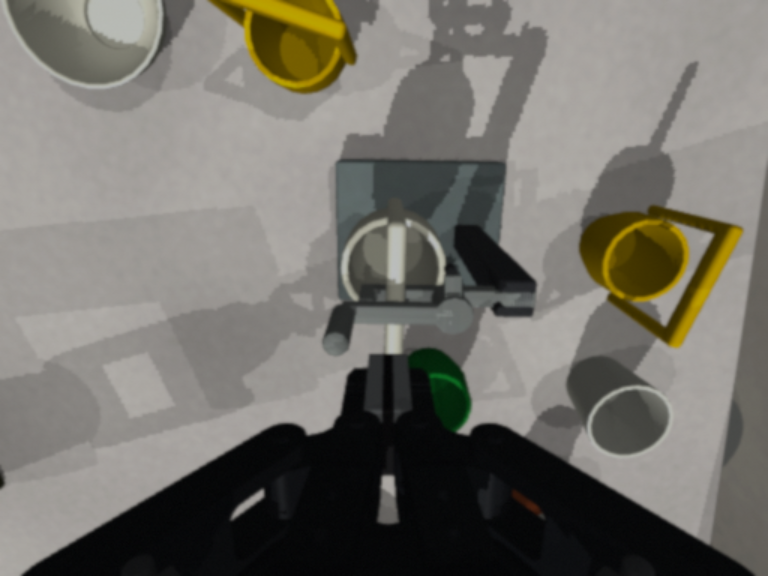

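```bash
python3 - <<'E'
from h import *
P=np.array([[-25,0,260],[68,0,200],[0,45,214],[0,-45,214]])/1e3
sc=np.array([[421,97],[288,230],[425,203],[345,145]])/4.6+[180,160]
sd=np.array([[183,88],[368,170],[232,115],[243,208]])/6+[220,140]
Pw=np.array([[-25,0,260],[30,0,217],[79,-11,200]])/1e3
w=np.array([[335,343],[455,314],[534,314]])/1.5
po=pose('w1')
f=lambda s:np.r_[proj('scene',stand2w(s,P))-sc,proj('side',stand2w(s,P))-sd,proj('wrist',stand2w(s,Pw),po)-w].ravel()
r=least_squares(f,[.6,.3,0,0]); print(r.x); print(f(r.x).reshape(-1,2).round(1))
y=Ro.from_quat(po[1]).as_matrix()[:,1]; print('tool y heading',np.arctan2(y[1],y[0]))
s=r.x
for n in ('wrist',):
  print(proj(n,stand2w(s,np.array([[0,45,214],[-5,0,214],[5,0,214],[-25,0,222],[-14,0,216]])/1e3),po)*1.5)
print('seat',stand2w(s,[0,0,.2]),'post',stand2w(s,[-.025,0,.242]))
# block edge yaw
a,b=[onz('wrist',np.array(u)/1.5,.03,po) for u in((337,161),(505,163))]; print('edge',np.arctan2(*(b-a)[1::-1]),np.linalg.norm(b-a))
a,b=[onz('wrist',np.array(u)/1.5,.224,po) for u in((338,300),(445,300))]
E
```

```text
[ 0.59317055  0.15464758 -0.00316354 -0.11802571]
[[-1.  -0. ]
 [-1.1 -0.2]
 [-0.5  1.7]
 [-1.  -1.2]
 [-0.1 -0.7]
 [-0.3 -0.1]
 [-1.3 -1.5]
 [ 0.1  0.3]
 [ 1.1  1.2]
 [-2.  -3.4]
 [ 0.1  1.8]]
tool y heading -0.1128848249352493
[[394.99249967 220.98222047]
 [384.46869809 306.40654937]
 [403.55241525 306.5283949 ]
 [344.88940493 311.80442779]
 [367.12103677 307.67373427]]
seat [[0.59317055 0.15464758 0.19683646]] post [[0.56834448 0.15759138 0.23883646]]
edge -0.12340514286660231 0.1450459860957244
```

Emit:
servo_tool:
  series:
    - [[0,-0.057,0.086],[0,0,0]]
    - [[0.07,-0.057,0.086],[0,0,0]]
    - [[0.1385,-0.057,0.086],[0,0,0]]
    - [[0.1385,-0.057,0.086],[0,0,0]]
    - [[0.1385,-0.057,0.086],[0,0,0]]

```text
time: 2.95
tcp_pos: [0.5648, 0.1253, 0.4067]
ee_rot: [0.528, 0.471, -0.527, 0.471]
ft_force: [0.7, -0.3, 0.4]
grip_width: 0.001
```

```bash
python3 - <<'E'
from h import *
s,im=snap('w2'); print(s['tcp_pos'],s['time'],s['joints'].round(2),s['ft_force'])
cv2.imwrite('pics/w2b.png',cv2.resize(im,None,fx=1.5,fy=1.5))
d=env.grab_frame('side'); cv2.imwrite('pics/s2b.png',cv2.resize(d[120:240,200:330],None,fx=5,fy=5))
E
```

```text
[0.56475493 0.12528304 0.40669714] 2.95 [ 0.13 -0.03  1.81  0.    1.36  0.24] [ 0.65371689 -0.33817986  0.36151142]
```

View pics/w2b.png

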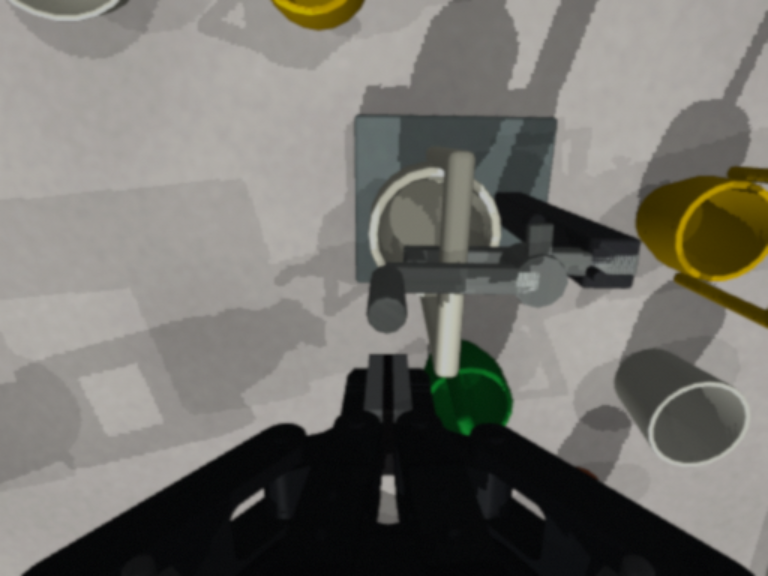

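View pics/s2b.png

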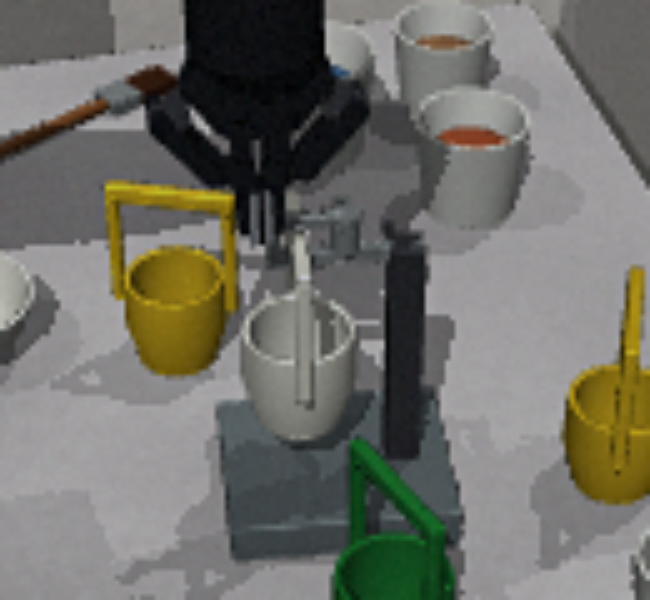

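```bash
cat >> h.py <<'E'
S=np.array([.5932,.1546,-.0032,-.118])
def fing(th,d,z=.4067):
    # world TCP pos + tool rotation matrix for pushing at keeper angle th, finger-centre distance d behind post
    p=np.array([.03-.055*np.cos(th)-d*np.sin(th), .055*np.sin(th)-d*np.cos(th),0])
    w=stand2w(S,p)[0]; w[2]=z
    ps=S[3]-th; y=np.array([np.cos(ps),np.sin(ps),0]); x=np.array([0,0,-1.]); zz=np.cross(x,y)
    return w,np.c_[x,y,zz]
def rel(A,B):
    d=A[1].T@(B[0]-A[0])/.4; r=Ro.from_matrix(A[1].T@B[1]).as_rotvec()/np.pi
    return [[round(float(v),4) for v in d],[round(float(v),4) for v in r]]
E
python3 - <<'E'
from h import *
po=pose('w2')
P=np.array([[-25,0,260],[30,0,217]])/1e3; w=np.array([[387,316],[541,280]])/1.5
print((proj('wrist',stand2w(S,P),po)-w).round(1))
A=(po[0],Ro.from_quat(po[1]).as_matrix())
for th,d in((0,.024),(0,.021),(0,.019),(0,.018),(.04,.017),(.08,.017),(.12,.017)): print(rel(A,fing(th,d)))
E
```

```text
[[ 1.   0.7]
 [-5.1 -3.6]]
[[0.0, -0.0004, -0.0212], [0.0015, -0.0001, -0.0005]]
[[0.0, -0.0004, -0.0287], [0.0015, -0.0001, -0.0005]]
[[0.0, -0.0004, -0.0337], [0.0015, -0.0001, -0.0005]]
[[0.0, -0.0003, -0.0362], [0.0015, -0.0001, -0.0005]]
[[0.0, -0.0019, -0.0442], [0.0142, -0.0002, -0.0005]]
[[0.0, -0.0032, -0.0498], [0.0269, -0.0002, -0.0005]]
[[0.0, -0.0044, -0.0554], [0.0397, -0.0002, -0.0005]]
```

Emit:
servo_tool:
  series:
    - [[0,-0.0004,-0.021],[0.0015,0,0]]
    - [[0,-0.0004,-0.029],[0.0015,0,0]]
    - [[0,-0.0004,-0.034],[0.0015,0,0]]
    - [[0,-0.0003,-0.036],[0.0015,0,0]]

```text
time: 3.55
tcp_pos: [0.5665, 0.1392, 0.4053]
ee_rot: [-0.529, -0.469, 0.529, -0.469]
ft_force: [-0.0, 0.8, -0.4]
grip_width: 0.003
```

Emit:
servo_tool:
  series:
    - [[0,-0.0016,-0.008],[0.0127,0,0]]
    - [[0,-0.003,-0.0136],[0.0254,0,0]]

```text
time: 3.8
tcp_pos: [0.5659, 0.1444, 0.4052]
ee_rot: [-0.547, -0.447, 0.548, -0.448]
ft_force: [-0.2, -0.8, 0.3]
grip_width: 0.002
```

```bash
python3 - <<'E'
from h import *
A=fing(.08,.017)
for th in np.arange(.14,.39,.06): print(rel(A,fing(th,.017)))
A=fing(.38,.017);print()
for th in np.arange(.44,1.25,.06): print(round(th,2),rel(A,fing(th,.017)))
E
```

```text
[[0.0, -0.0023, -0.0083], [0.0191, 0.0, 0.0]]
[[0.0, -0.0041, -0.0168], [0.0382, 0.0, 0.0]]
[[0.0, -0.0054, -0.0253], [0.0573, 0.0, 0.0]]
[[0.0, -0.0062, -0.0339], [0.0764, 0.0, 0.0]]
[[0.0, -0.0064, -0.0425], [0.0955, 0.0, 0.0]]

0.44 [[0.0, -0.0023, -0.0083], [0.0191, 0.0, 0.0]]
0.5 [[0.0, -0.0041, -0.0168], [0.0382, 0.0, 0.0]]
0.56 [[0.0, -0.0054, -0.0253], [0.0573, 0.0, 0.0]]
0.62 [[0.0, -0.0062, -0.0339], [0.0764, 0.0, 0.0]]
0.68 [[0.0, -0.0064, -0.0425], [0.0955, 0.0, 0.0]]
0.74 [[0.0, -0.0062, -0.0512], [0.1146, 0.0, 0.0]]
0.8 [[0.0, -0.0054, -0.0598], [0.1337, 0.0, 0.0]]
0.86 [[0.0, -0.0041, -0.0683], [0.1528, 0.0, 0.0]]
0.92 [[0.0, -0.0023, -0.0767], [0.1719, 0.0, 0.0]]
0.98 [[0.0, 0.0, -0.0851], [0.191, 0.0, 0.0]]
1.04 [[0.0, 0.0028, -0.0932], [0.2101, 0.0, 0.0]]
1.1 [[0.0, 0.0061, -0.1012], [0.2292, 0.0, 0.0]]
1.16 [[0.0, 0.0099, -0.109], [0.2483, 0.0, 0.0]]
1.22 [[0.0, 0.0141, -0.1165], [0.2674, 0.0, 0.0]]
```

Emit:
servo_tool:
  series:
    - [[0,-0.0023,-0.0083],[0.0191,0,0]]
    - [[0,-0.0041,-0.0168],[0.0382,0,0]]
    - [[0,-0.0054,-0.0253],[0.0573,0,0]]
    - [[0,-0.0062,-0.0339],[0.0764,0,0]]
    - [[0,-0.0064,-0.0425],[0.0955,0,0]]

```text
time: 4.42
tcp_pos: [0.5665, 0.1615, 0.4052]
ee_rot: [-0.607, -0.36, 0.609, -0.36]
ft_force: [-2.9, -0.4, 1.0]
grip_width: 0.003
```

```bash
python3 - <<'E'
from h import *
s,im=snap('w3'); w,R=fing(.38,.017); f=s['ft_force']; print(s['tcp_pos']-w,s['time'],R.T@f)
cv2.imwrite('pics/w3b.png',cv2.resize(im,None,fx=1.5,fy=1.5))
E
```

```text
[-4.94314278e-05 -9.37068345e-04 -1.49397470e-03] 4.425 [-1.04605369 -2.3815068   1.75833854]
```

View pics/w3b.png

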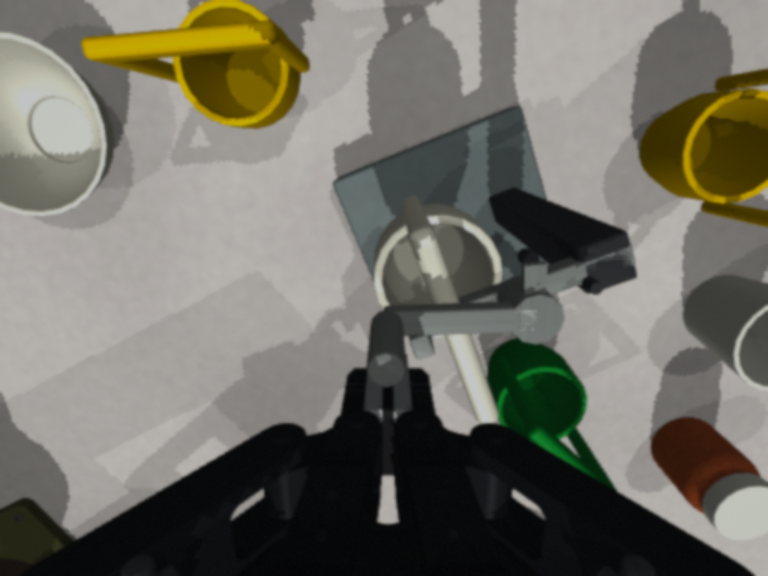

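The view shows the post centred at the fingertips (387,370) with the keeper turned to about 0.38 rad. I'll continue.

Emit:
servo_tool:
  series:
    - [[0,-0.0023,-0.0083],[0.0191,0,0]]
    - [[0,-0.0041,-0.0168],[0.0382,0,0]]
    - [[0,-0.0054,-0.0253],[0.0573,0,0]]
    - [[0,-0.0062,-0.0339],[0.0764,0,0]]
    - [[0,-0.0064,-0.0425],[0.0955,0,0]]
    - [[0,-0.0062,-0.0512],[0.1146,0,0]]
    - [[0,-0.0054,-0.0598],[0.1337,0,0]]

```text
time: 5.35
tcp_pos: [0.5758, 0.1838, 0.4052]
ee_rot: [-0.669, -0.226, 0.671, -0.226]
ft_force: [-4.2, -0.7, 2.2]
grip_width: 0.002
```

```bash
python3 - <<'E'
from h import *
s=env.sense(); w,R=fing(.80,.017); f=s['ft_force']; print(s['tcp_pos']-w,s['time'],R.T@f,s['joints'].round(2))
A=fing(.8,.017)
for th in np.arange(.86,1.24,.06): print(round(th,2),rel(A,fing(th,.017)))
E
```

```text
[-0.0002816  -0.00067878 -0.00149622] 5.35 [-2.15419725 -1.99205371  3.82540581] [0.22 0.02 1.75 0.   1.37 1.14]
0.86 [[0.0, -0.0023, -0.0083], [0.0191, 0.0, 0.0]]
0.92 [[0.0, -0.0041, -0.0168], [0.0382, 0.0, 0.0]]
0.98 [[0.0, -0.0054, -0.0253], [0.0573, 0.0, 0.0]]
1.04 [[0.0, -0.0062, -0.0339], [0.0764, 0.0, 0.0]]
1.1 [[0.0, -0.0064, -0.0425], [0.0955, 0.0, 0.0]]
1.16 [[0.0, -0.0062, -0.0512], [0.1146, 0.0, 0.0]]
1.22 [[0.0, -0.0054, -0.0598], [0.1337, 0.0, 0.0]]
```

Emit:
servo_tool:
  series:
    - [[0,-0.0023,-0.0083],[0.0191,0,0]]
    - [[0,-0.0041,-0.0168],[0.0382,0,0]]
    - [[0,-0.0054,-0.0253],[0.0573,0,0]]
    - [[0,-0.0062,-0.0339],[0.0764,0,0]]
    - [[0,-0.0064,-0.0425],[0.0955,0,0]]
    - [[0,-0.0062,-0.0512],[0.1146,0,0]]
    - [[0,-0.0054,-0.0598],[0.1337,0,0]]

```text
time: 6.22
tcp_pos: [0.5933, 0.2004, 0.4052]
ee_rot: [-0.701, -0.082, 0.704, -0.081]
ft_force: [-5.1, 0.7, 2.5]
grip_width: 0.003
```

```bash
cat >chk.py <<'E'
from h import *
import sys
th=float(sys.argv[1]); s=env.sense(); w,R=fing(th,.017); f=s['ft_force']; print((R.T@(s['tcp_pos']-w)*1e3).round(2),s['time'],'Ftool',(R.T@f).round(2))
E
python3 chk.py 1.22; python3 - <<'E'
from h import *
A=fing(1.22,.017)
for th in np.arange(1.235,1.32,.015): print(round(th,3),rel(A,fing(th,.017)))
E
```

```text
[1.52 0.19 0.49] 6.225 Ftool [-2.49 -1.87  4.85]
1.235 [[0.0, -0.0006, -0.0021], [0.0048, 0.0, 0.0]]
1.25 [[0.0, -0.0012, -0.0041], [0.0095, 0.0, 0.0]]
1.265 [[0.0, -0.0018, -0.0062], [0.0143, 0.0, 0.0]]
1.28 [[0.0, -0.0023, -0.0083], [0.0191, 0.0, 0.0]]
1.295 [[0.0, -0.0028, -0.0104], [0.0239, 0.0, 0.0]]
1.31 [[0.0, -0.0033, -0.0125], [0.0286, 0.0, 0.0]]
```

Emit:
servo_tool:
  series:
    - [[0,-0.0006,-0.0021],[0.0048,0,0]]
    - [[0,-0.0012,-0.0041],[0.0095,0,0]]
    - [[0,-0.0018,-0.0062],[0.0143,0,0]]
    - [[0,-0.0018,-0.0062],[0.0143,0,0]]

```text
time: 6.72
tcp_pos: [0.5956, 0.2016, 0.4052]
ee_rot: [-0.703, -0.067, 0.705, -0.066]
ft_force: [-5.4, 1.1, 1.9]
grip_width: -0.0
```

Emit:
servo_tool:
  series:
    - [[0,-0.0006,-0.0021],[0.0048,0,0]]
    - [[0,-0.0012,-0.0041],[0.0095,0,0]]

```text
time: 6.98
tcp_pos: [0.597, 0.2024, 0.4052]
ee_rot: [-0.704, -0.056, 0.706, -0.055]
ft_force: [-5.5, 1.4, 1.9]
grip_width: 0.001
```

Emit:
servo_tool:
  series:
    - [[0,-0.0006,-0.0021],[0.0048,0,0]]
    - [[0,-0.0012,-0.0041],[0.0095,0,0]]

```text
time: 7.22
tcp_pos: [0.5986, 0.2032, 0.4052]
ee_rot: [-0.704, -0.046, 0.707, -0.045]
ft_force: [-5.8, 1.3, 2.1]
grip_width: -0.0
```

Emit:
servo_tool:
  series:
    - [[0,-0.0006,-0.0021],[0.0048,0,0]]
    - [[0,-0.0012,-0.0041],[0.0095,0,0]]

```text
time: 7.48
tcp_pos: [0.6002, 0.2039, 0.4052]
ee_rot: [-0.705, -0.035, 0.708, -0.034]
ft_force: [-5.1, 0.8, 2.0]
grip_width: -0.001
```

Emit:
servo_tool:
  series:
    - [[0,-0.0006,-0.0021],[0.0048,0,0]]
    - [[0,-0.0006,-0.0021],[0.0048,0,0]]

```text
time: 7.72
tcp_pos: [0.601, 0.2043, 0.4052]
ee_rot: [-0.705, -0.03, 0.708, -0.029]
ft_force: [-4.9, 2.0, 2.9]
grip_width: 0.0
```

Emit:
servo_tool:
  series:
    - [[0,-0.0006,-0.0021],[0.0048,0,0]]
    - [[0,-0.0006,-0.0021],[0.0048,0,0]]

```text
time: 7.98
tcp_pos: [0.6019, 0.2046, 0.4052]
ee_rot: [-0.706, -0.025, 0.708, -0.024]
ft_force: [-5.4, 0.7, 1.6]
grip_width: -0.004
```

Emit:
servo_tool:
  series:
    - [[0,-0.0006,-0.0021],[0.0048,0,0]]
    - [[0,-0.0012,-0.0041],[0.0095,0,0]]

```text
time: 8.22
tcp_pos: [0.6034, 0.2052, 0.4052]
ee_rot: [-0.706, -0.014, 0.708, -0.013]
ft_force: [-5.7, 1.7, 1.7]
grip_width: 0.0
```

Emit:
servo_tool:
  series:
    - [[0,-0.0006,-0.0021],[0.0048,0,0]]
    - [[0,-0.0012,-0.0041],[0.0095,0,0]]

```text
time: 8.48
tcp_pos: [0.6051, 0.2058, 0.4052]
ee_rot: [-0.706, -0.003, 0.708, -0.002]
ft_force: [-4.4, 1.7, 2.3]
grip_width: 0.001
```

Emit:
servo_tool:
  series:
    - [[0,-0.0006,-0.0021],[0.0048,0,0]]
    - [[0,-0.0006,-0.0021],[0.0048,0,0]]

```text
time: 8.72
tcp_pos: [0.606, 0.206, 0.4052]
ee_rot: [-0.706, 0.002, 0.708, 0.003]
ft_force: [-4.1, 1.9, 1.7]
grip_width: 0.004
```

Emit:
servo_tool:
  series:
    - [[0,-0.0004,-0.0014],[0.0032,0,0]]
    - [[0,-0.0006,-0.0021],[0.0048,0,0]]

```text
time: 8.98
tcp_pos: [0.6069, 0.2063, 0.4052]
ee_rot: [-0.706, 0.007, 0.708, 0.008]
ft_force: [-5.0, 3.2, 1.7]
grip_width: 0.003
```

```bash
python3 chk.py 1.475; python3 - <<'E'
from h import *
s,im=snap('w4'); f=s['ft_force']
cv2.imwrite('pics/w4b.png',cv2.resize(im[150:330,180:400],None,fx=3.4,fy=3.3))
print([env.sense()['ft_force'].round(2) for _ in range(3)])
E
```

```text
[1.51 0.16 0.35] 8.975 Ftool [-1.7  -3.07  5.08]
[array([-4.75,  2.2 ,  2.32]), array([-4.75,  2.2 ,  2.32]), array([-4.75,  2.2 ,  2.32])]
```

View pics/w4b.png

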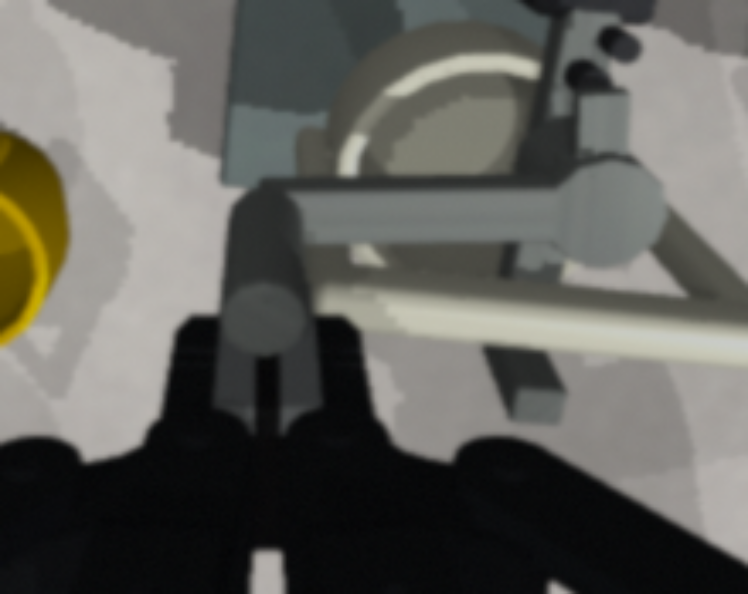

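Emit:
servo_tool:
  series:
    - [[0,-0.0006,-0.0021],[0.0048,0,0]]
    - [[0,-0.0006,-0.0021],[0.0048,0,0]]

```text
time: 9.28
tcp_pos: [0.6078, 0.2065, 0.4052]
ee_rot: [-0.706, 0.012, 0.708, 0.013]
ft_force: [-4.3, 3.4, 1.6]
grip_width: 0.001
```

```bash
python3 chk.py 1.49
```

```text
[1.5  0.16 0.21] 9.275 Ftool [-1.56 -3.21  4.47]
```

Emit:
servo_tool:
  series:
    - [[0,-0.0004,-0.0014],[0.0032,0,0]]
    - [[0,-0.0008,-0.0028],[0.0064,0,0]]

```text
time: 9.52
tcp_pos: [0.609, 0.2068, 0.4052]
ee_rot: [-0.706, 0.02, 0.707, 0.021]
ft_force: [-3.3, 2.8, 1.3]
grip_width: -0.001
```

```bash
python3 chk.py 1.51
```

```text
[1.52 0.18 0.16] 9.525 Ftool [-1.31 -2.59  3.42]
```

Emit:
servo_tool:
  series:
    - [[0,-0.0004,-0.0014],[0.0032,0,0]]
    - [[0,-0.0008,-0.0028],[0.0064,0,0]]

```text
time: 9.78
tcp_pos: [0.6104, 0.2067, 0.4052]
ee_rot: [-0.706, 0.027, 0.707, 0.028]
ft_force: [-3.2, 2.9, 1.2]
grip_width: -0.0
```

```bash
python3 chk.py 1.53
```

```text
[ 1.52  0.52 -0.2 ] 9.775 Ftool [-1.24 -2.64  3.37]
```

Emit:
servo_tool:
  series:
    - [[0,-0.0004,-0.0014],[0.0032,0,0]]
    - [[0,-0.0008,-0.0028],[0.0064,0,0]]

```text
time: 10.02
tcp_pos: [0.6118, 0.2066, 0.4052]
ee_rot: [-0.706, 0.035, 0.706, 0.035]
ft_force: [-2.8, 2.6, 1.0]
grip_width: 0.001
```

```bash
python3 chk.py 1.55
```

```text
[ 1.51  0.8  -0.46] 10.025 Ftool [-1.02 -2.31  3.02]
```

Emit:
servo_tool:
  series:
    - [[0,-0.0008,-0.0014],[0.0032,0,0]]
    - [[0,-0.0014,-0.0028],[0.0064,0,0]]

```text
time: 10.28
tcp_pos: [0.613, 0.207, 0.4052]
ee_rot: [0.706, -0.042, -0.706, -0.042]
ft_force: [-2.7, 1.8, 0.6]
grip_width: -0.005
```

```bash
python3 chk.py 1.57
```

```text
[ 1.48  0.64 -0.53] 10.275 Ftool [-0.64 -1.45  2.92]
```

Emit:
servo_tool:
  series:
    - [[0,-0.0004,-0.0014],[0.0032,0,0]]
    - [[0,-0.0008,-0.0028],[0.0064,0,0]]

```text
time: 10.52
tcp_pos: [0.6141, 0.2072, 0.4052]
ee_rot: [0.705, -0.049, -0.705, -0.049]
ft_force: [-2.8, 1.0, -0.3]
grip_width: -0.0
```

```bash
python3 chk.py 1.59
```

```text
[ 1.5   0.61 -0.54] 10.525 Ftool [ 0.31 -0.63  2.88]
```

Emit:
servo_tool:
  series:
    - [[0,-0.0006,-0.0021],[0.0048,0,0]]
    - [[0,-0.0012,-0.0041],[0.0095,0,0]]

```text
time: 10.78
tcp_pos: [0.6158, 0.2074, 0.4052]
ee_rot: [0.705, -0.06, -0.704, -0.06]
ft_force: [-1.1, 0.7, -1.1]
grip_width: 0.001
```

```bash
python3 chk.py 1.62
```

```text
[ 1.47  0.61 -0.58] 10.775 Ftool [ 1.11 -0.49  1.22]
```

Emit:
servo_tool:
  series:
    - [[0,-0.0002,-0.0008],[0.0018,0,0]]
    - [[0,-0.0003,-0.0014],[0.0032,0,0]]

```text
time: 11.02
tcp_pos: [0.6164, 0.2075, 0.4053]
ee_rot: [0.704, -0.063, -0.704, -0.063]
ft_force: [-1.1, -0.8, -1.6]
grip_width: 0.0
```

```bash
python3 chk.py 1.63;  python3 - <<'E'
from h import *
s,im=snap('w5')
cv2.imwrite('pics/w5b.png',cv2.resize(im[150:330,180:400],None,fx=3.4,fy=3.3))
E
```

```text
[ 1.36  0.65 -0.57] 11.025 Ftool [1.64 1.01 0.91]
```

View pics/w5b.png

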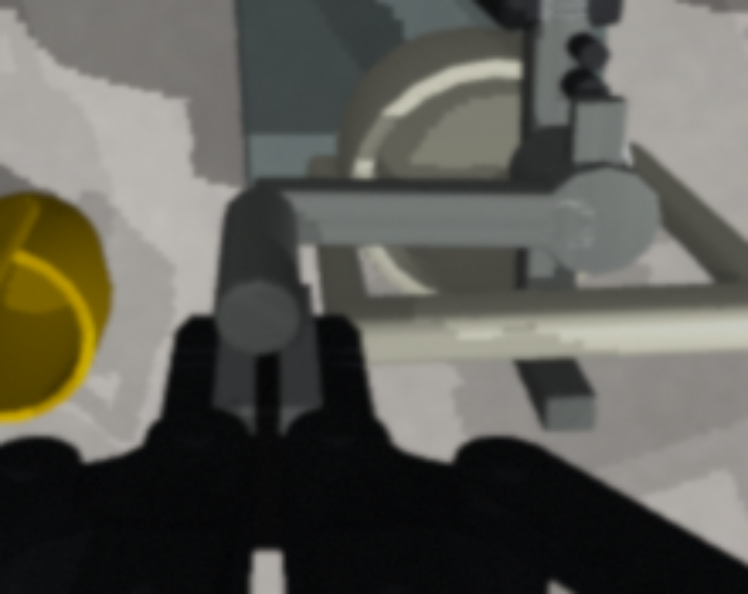

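Emit:
servo_tool:
  series:
    - [[0,-0.0002,-0.0008],[0.0018,0,0]]
    - [[0,-0.0003,-0.0014],[0.0032,0,0]]

```text
time: 11.32
tcp_pos: [0.6169, 0.2076, 0.4055]
ee_rot: [0.704, -0.067, -0.704, -0.067]
ft_force: [-0.7, -0.4, -0.4]
grip_width: -0.006
```

```bash
python3 chk.py 1.64
```

```text
[ 1.24  0.61 -0.52] 11.325 Ftool [0.4  0.49 0.6 ]
```

Emit:
servo_tool:
  series:
    - [[0,-0.0002,-0.0008],[0.0018,0,0]]
    - [[0,-0.0003,-0.0014],[0.0032,0,0]]

```text
time: 11.58
tcp_pos: [0.6175, 0.2076, 0.4055]
ee_rot: [0.704, -0.07, -0.703, -0.07]
ft_force: [-0.8, -0.0, 0.4]
grip_width: 0.0
```

```bash
python3 chk.py 1.65
```

```text
[ 1.2   0.6  -0.52] 11.575 Ftool [-0.44  0.2   0.82]
```

Emit:
servo_tool:
  series:
    - [[0,-0.0002,-0.0008],[0.0018,0,0]]
    - [[0,-0.0003,-0.0014],[0.0032,0,0]]

```text
time: 11.82
tcp_pos: [0.6181, 0.2077, 0.4055]
ee_rot: [0.703, -0.074, -0.703, -0.074]
ft_force: [0.3, -0.2, -0.3]
grip_width: -0.0
```

```bash
python3 chk.py 1.66
```

```text
[ 1.23  0.63 -0.56] 11.825 Ftool [ 0.31  0.16 -0.3 ]
```

```bash
python3 - <<'E'
from h import *
s,im=snap('w6')
cv2.imwrite('pics/w6b.png',cv2.resize(im[150:330,180:400],None,fx=3.4,fy=3.3))
E
```

```text
(no output)
```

View pics/w6b.png

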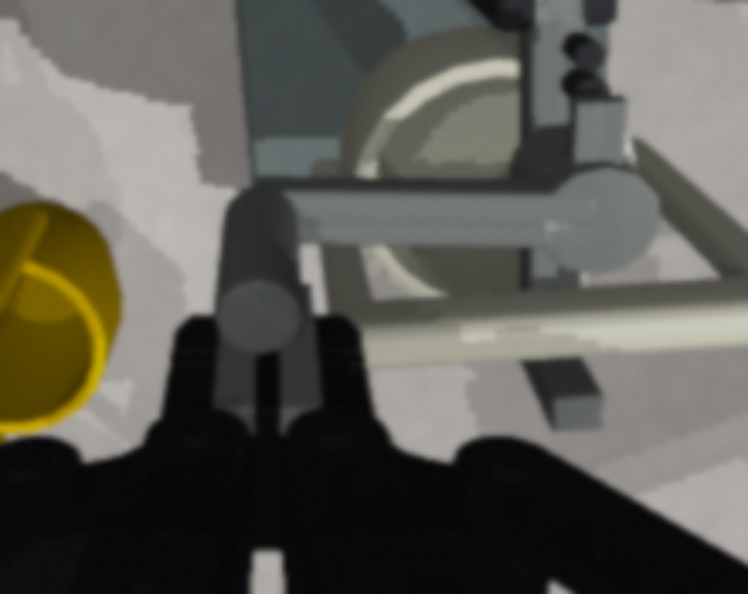

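Emit:
servo_tool:
  series:
    - [[0,-0.0002,-0.0008],[0.0018,0,0]]
    - [[0,-0.0003,-0.0014],[0.0032,0,0]]

```text
time: 12.12
tcp_pos: [0.6186, 0.2076, 0.4054]
ee_rot: [0.703, -0.077, -0.703, -0.077]
ft_force: [-0.4, 0.1, 0.5]
grip_width: -0.003
```

```bash
python3 chk.py 1.67
```

```text
[ 1.33  0.71 -0.54] 12.125 Ftool [-0.47 -0.02  0.44]
```

Emit:
servo_tool:
  series:
    - [[0,-0.0002,-0.0008],[0.0018,0,0]]
    - [[0,-0.0003,-0.0014],[0.0032,0,0]]

```text
time: 12.38
tcp_pos: [0.6192, 0.2076, 0.4053]
ee_rot: [0.703, -0.081, -0.702, -0.081]
ft_force: [-0.3, -0.1, -0.4]
grip_width: 0.003
```

```bash
python3 chk.py 1.68
```

```text
[ 1.37  0.75 -0.53] 12.375 Ftool [0.39 0.15 0.3 ]
```

Emit:
servo_tool:
  series:
    - [[0,-0.0002,-0.0008],[0.0018,0,0]]
    - [[0,-0.0003,-0.0014],[0.0032,0,0]]
    - [[0,-0.0005,-0.002],[0.0046,0,0]]

```text
time: 12.75
tcp_pos: [0.62, 0.2076, 0.4053]
ee_rot: [-0.702, 0.086, 0.702, 0.086]
ft_force: [-0.0, -0.3, -0.2]
grip_width: 0.001
```

```bash
python3 chk.py 1.695
```

```text
[ 1.38  0.8  -0.5 ] 12.75 Ftool [ 0.24  0.25 -0.02]
```

Emit:
servo_tool:
  series:
    - [[0,-0.0002,-0.0008],[0.0018,0,0]]
    - [[0,-0.0003,-0.0014],[0.0032,0,0]]
    - [[0,-0.0005,-0.002],[0.0046,0,0]]

```text
time: 13.12
tcp_pos: [0.6207, 0.2077, 0.4053]
ee_rot: [-0.701, 0.091, 0.701, 0.091]
ft_force: [-2.0, -0.6, 0.5]
grip_width: 0.002
```

```bash
python3 chk.py 1.71; python3 - <<'E'
from h import *
s,im=snap('w7')
cv2.imwrite('pics/w7b.png',cv2.resize(im[150:330,180:400],None,fx=3.4,fy=3.3))
E
```

```text
[ 1.38  0.8  -0.35] 13.125 Ftool [-0.53  1.05  1.8 ]
```

View pics/w7b.png

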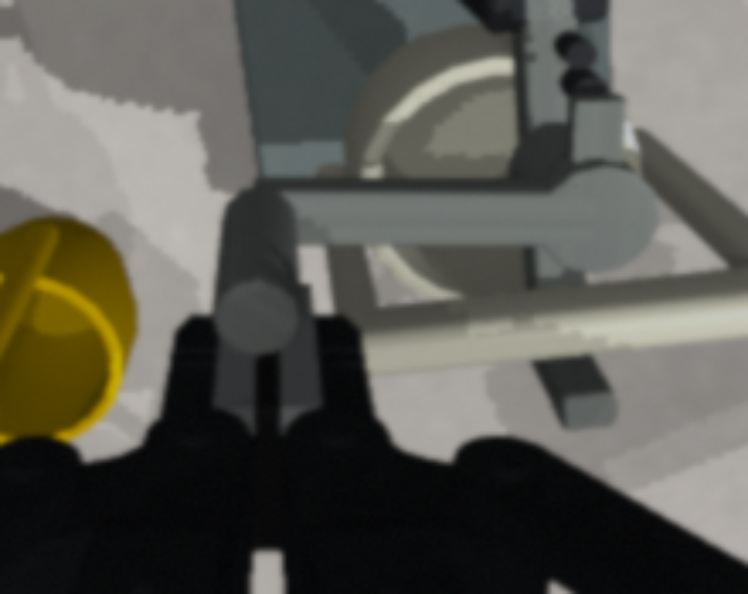

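Emit:
servo_tool:
  series:
    - [[0,0,-0.0004],[0,0,0]]
    - [[0,0,-0.0008],[0,0,0]]

```text
time: 13.42
tcp_pos: [0.6209, 0.2077, 0.4053]
ee_rot: [-0.701, 0.091, 0.702, 0.091]
ft_force: [-3.6, 0.2, 0.7]
grip_width: 0.006
```

```bash
python3 chk.py 1.71
```

```text
[ 1.39  0.8  -0.59] 13.425 Ftool [-0.75  0.67  3.5 ]
```

Emit:
servo_tool:
  series:
    - [[0,0,-0.0004],[0,0,0]]
    - [[0,0,-0.0008],[0,0,0]]

```text
time: 13.68
tcp_pos: [0.6212, 0.2076, 0.4053]
ee_rot: [-0.701, 0.091, 0.702, 0.091]
ft_force: [-5.7, 0.7, 0.8]
grip_width: 0.001
```

```bash
python3 chk.py 1.71
```

```text
[ 1.45  0.75 -0.83] 13.675 Ftool [-0.76  0.77  5.73]
```

Emit:
servo_tool:
  series:
    - [[0,0,0.002],[0,0,0]]
    - [[0,0,0.01],[0,0,0]]
    - [[0,0,0.03],[0,0,0]]
    - [[0,0,0.05],[0,0,0]]
    - [[0,0,0.05],[0,0,0]]

```text
time: 14.3
tcp_pos: [0.6015, 0.2128, 0.4055]
ee_rot: [0.701, -0.09, -0.701, -0.091]
ft_force: [-0.2, 0.5, 0.7]
grip_width: 0.003
```

```bash
python3 - <<'E'
from h import *
s,im=snap('w8'); print(s['time'],s['tcp_pos'])
cv2.imwrite('pics/w8b.png',cv2.resize(im,None,fx=1.5,fy=1.5))
E
```

```text
14.3 [0.60148382 0.21282118 0.4054562 ]
```

View pics/w8b.png

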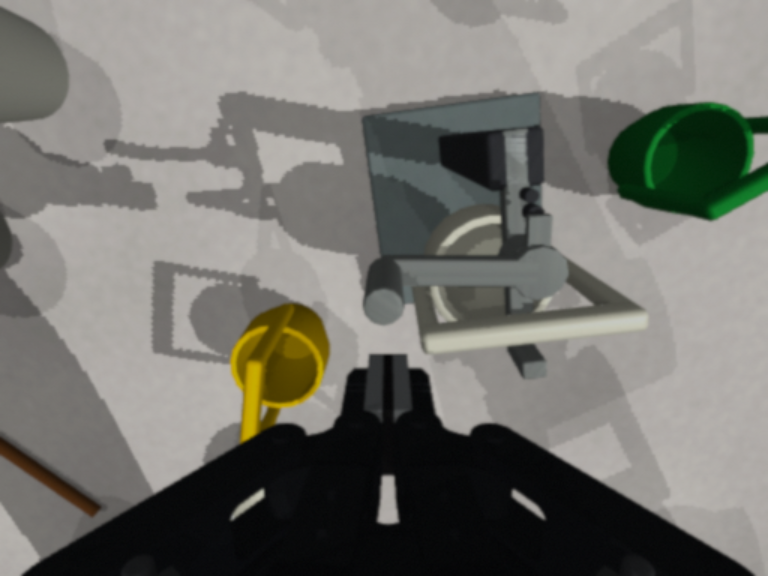

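The picture shows the keeper standing open by itself, post at (383,300), and the pot still hanging on the hook. Now I'll rise, turn to the grasp orientation and look.

```bash
cat >> h.py <<'E'
def cur():
    s=env.sense(); return s['tcp_pos'],Ro.from_quat(s['ee_rot']).as_matrix()
def tgt(xyz,psi):
    y=np.array([np.cos(psi),np.sin(psi),0]); x=np.array([0,0,-1.]); return np.array(xyz),np.c_[x,y,np.cross(x,y)]
E
python3 - <<'E'
from h import *
A=cur(); w=stand2w(S,[0,-.028,.2])[0]; print(w)
for k in(.48,.46): print(rel(A,tgt([w[0],w[1],k],S[3])))
# keeper angle from w8: hub top z226, post top z260
po=pose('w8'); a=onz('wrist',np.array((383,306))/1.5,S[2]+.26,po); b=onz('wrist',np.array((541,272))/1.5,S[2]+.226,po)
c,s=np.cos(S[3]),np.sin(S[3]); M=np.array([[c,s],[-s,c]])
print(M@(a[:2]-S[:2]),M@(b[:2]-S[:2]))
E
```

```text
[0.58990366 0.12679471 0.1968    ]
[[-0.1863, 0.2153, -0.0261], [-0.5442, -0.0002, -0.0001]]
[[-0.1363, 0.2153, -0.026], [-0.5442, -0.0002, -0.0001]]
[0.03708129 0.05466679] [ 0.02931591 -0.00048687]
```

Emit:
servo_tool:
  series:
    - [[-0.12,0,0],[0,0,0]]
    - [[-0.186,0,0],[-0.05,0,0]]
    - [[-0.186,0.1,-0.01],[-0.1,0,0]]
    - [[-0.186,0.215,-0.026],[-0.544,0,0]]
    - [[-0.186,0.215,-0.026],[-0.544,0,0]]
    - [[-0.186,0.215,-0.026],[-0.544,0,0]]
    - [[-0.186,0.215,-0.026],[-0.544,0,0]]
    - [[-0.186,0.215,-0.026],[-0.544,0,0]]
    - [[-0.186,0.215,-0.026],[-0.544,0,0]]
    - [[-0.186,0.215,-0.026],[-0.544,0,0]]
    - [[-0.186,0.215,-0.026],[-0.544,0,0]]
    - [[-0.186,0.215,-0.026],[-0.544,0,0]]
    - [[-0.186,0.215,-0.026],[-0.544,0,0]]
  claw: 50

```text
time: 15.98
tcp_pos: [0.5903, 0.1267, 0.4798]
ee_rot: [0.529, 0.469, -0.529, 0.469]
ft_force: [-0.0, 0.3, -0.3]
grip_width: 0.583
```

```bash
python3 - <<'E'
from h import *
s,im=snap('w9'); print(s['time'],s['tcp_pos'],s['joints'].round(2),s['ft_force'])
cv2.imwrite('pics/w9b.png',cv2.resize(im[60:310,130:390],None,fx=3,fy=2.4*1.25))
E
```

```text
15.975 [0.59029375 0.12674264 0.47975088] [ 0.12 -0.01  1.67 -0.    1.49  0.24] [-0.02898363  0.3064418  -0.31733863]
```

View pics/w9b.png

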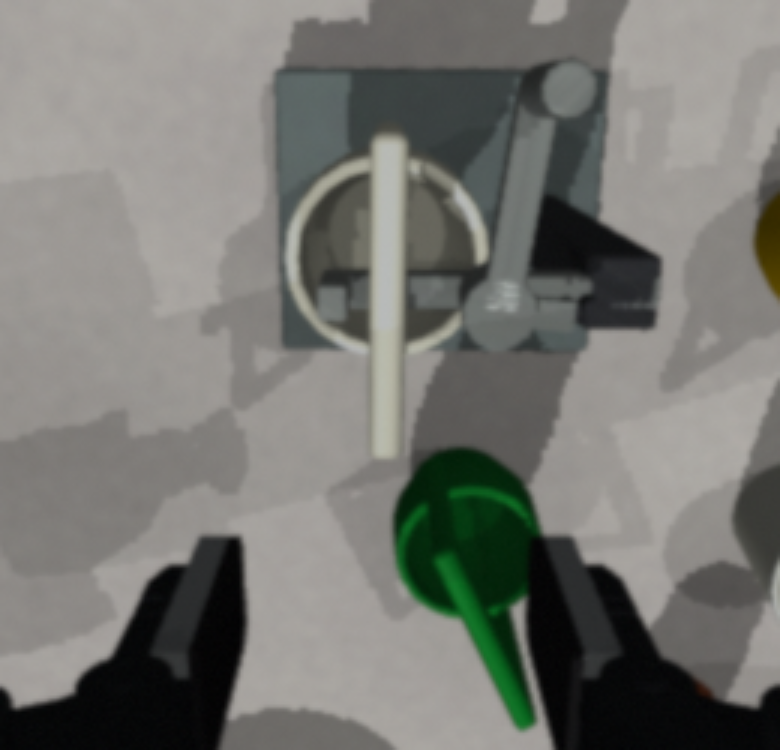

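```bash
python3 - <<'E'
from h import *
po=pose('w9'); z=S[2]+.214
a=onz('wrist',(259.7,104.5),z,po); b=onz('wrist',(259.2,212.7),z,po)
c,s=np.cos(S[3]),np.sin(S[3]); M=np.array([[c,s],[-s,c]])
print(M@(a[:2]-S[:2]),M@(b[:2]-S[:2]),np.linalg.norm(a-b),'bar yaw',np.arctan2(*(a-b)[1::-1])-np.pi/2)
m=(a+b)/2; u=(b-a)/np.linalg.norm(b-a); g=m+u*.028; print('grip',g)
A=cur(); print(rel(A,tgt([g[0],g[1],.36],S[3])), A[0])
E
```

```text
[0.00094247 0.04407004] [ 0.0005244  -0.04575424] 0.08982524782168487 bar yaw -0.12265436369849869
grip [0.59040348 0.12588777 0.2108    ]
[[0.2994, 0.0005, 0.0021], [-0.0006, 0.0, -0.0]] [0.59028326 0.12673214 0.47974127]
```

Emit:
servo_tool:
  series:
    - [[0.1,0.0005,0.002],[0,0,0]]
    - [[0.18,0.0005,0.002],[0,0,0]]
    - [[0.24,0.0005,0.002],[0,0,0]]
    - [[0.28,0.0005,0.002],[0,0,0]]
    - [[0.299,0.0005,0.002],[0,0,0]]
    - [[0.299,0.0005,0.002],[0,0,0]]
  claw: 40

```text
time: 16.77
tcp_pos: [0.5904, 0.126, 0.3602]
ee_rot: [-0.529, -0.469, 0.529, -0.469]
ft_force: [-0.5, -0.3, 0.0]
grip_width: 0.463
```

```bash
python3 - <<'E'
from h import *
s,im=snap('w10'); print(s['time'],s['tcp_pos'],s['ft_force'])
cv2.imwrite('pics/w10b.png',cv2.resize(im,None,fx=1.5,fy=1.5))
d=env.grab_frame('side'); cv2.imwrite('pics/s10b.png',cv2.resize(d[100:240,200:330],None,fx=4.2,fy=4.2))
E
```

```text
16.775 [0.59044169 0.12598287 0.36021222] [-0.47277498 -0.33830731  0.03961023]
```

View pics/w10b.png

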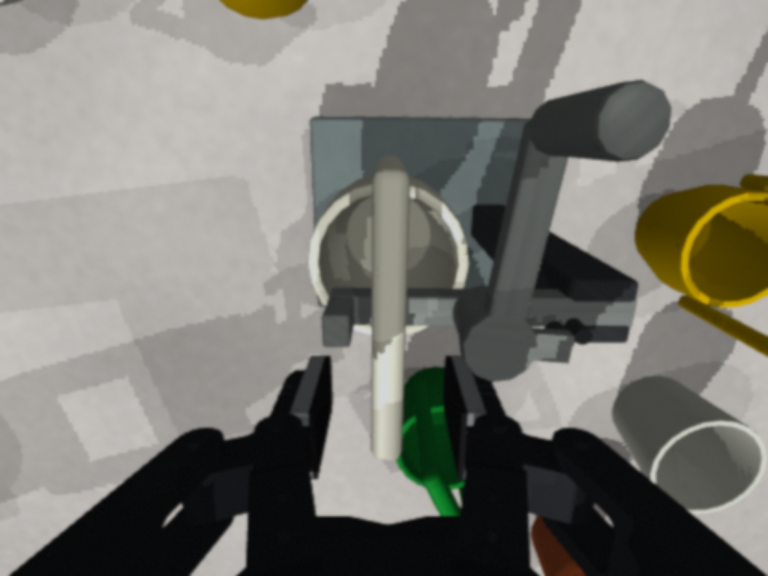

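View pics/s10b.png

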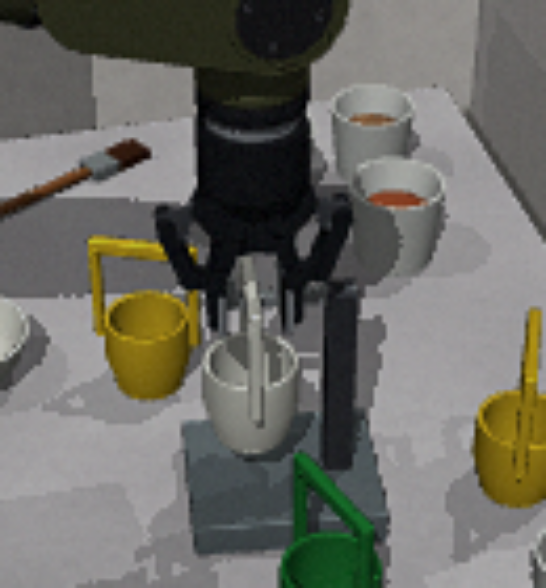

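The bar sits centred between the open fingers at (388,400). Closing gently.

Emit:
servo_tool:
  series:
    - [[0,0,0],[0,0,0]]
    - [[0,0,0],[0,0,0]]
    - [[0,0,0],[0,0,0]]
    - [[0,0,0],[0,0,0]]
  claw: 14
  squeeze: 25

```text
time: 17.38
tcp_pos: [0.5903, 0.126, 0.3602]
ee_rot: [0.529, 0.469, -0.529, 0.469]
ft_force: [0.3, -0.2, 0.9]
grip_width: 0.162
```

Emit:
servo_tool:
  series:
    - [[0,0,0],[0,0,0]]
    - [[0,0,0],[0,0,0]]
    - [[0,0,0],[0,0,0]]
  claw: 4
  squeeze: 60

```text
time: 17.75
tcp_pos: [0.5904, 0.126, 0.3603]
ee_rot: [0.529, 0.469, -0.529, 0.469]
ft_force: [-1.0, -0.5, 2.4]
grip_width: 0.104
```

Emit:
servo_tool:
  series:
    - [[-0.002,0,0],[0,0,0]]
    - [[-0.005,0,0],[0,0,0]]
    - [[-0.01,0,0],[0,0,0]]
    - [[-0.015,0,0],[0,0,0]]
    - [[-0.02,0,0],[0,0,0]]
    - [[-0.02,0,0],[0,0,0]]

```text
time: 18.5
tcp_pos: [0.5904, 0.1259, 0.3685]
ee_rot: [0.529, 0.469, -0.529, 0.469]
ft_force: [-0.4, -0.3, -2.8]
grip_width: 0.103
```

```bash
python3 - <<'E'
from h import *
s,im=snap('w11'); print(s['time'],s['tcp_pos'],s['ft_force'],s['ft_torque'])
cv2.imwrite('pics/w11b.png',cv2.resize(im,None,fx=1.5,fy=1.5))
d=env.grab_frame('side'); cv2.imwrite('pics/s11b.png',cv2.resize(d[100:240,200:330],None,fx=4.2,fy=4.2))
E
```

```text
18.5 [0.59042752 0.12594291 0.36847364] [-0.42502685 -0.25969094 -2.80745522] [-0.06698828  0.02321933  0.01651865]
```

View pics/w11b.png

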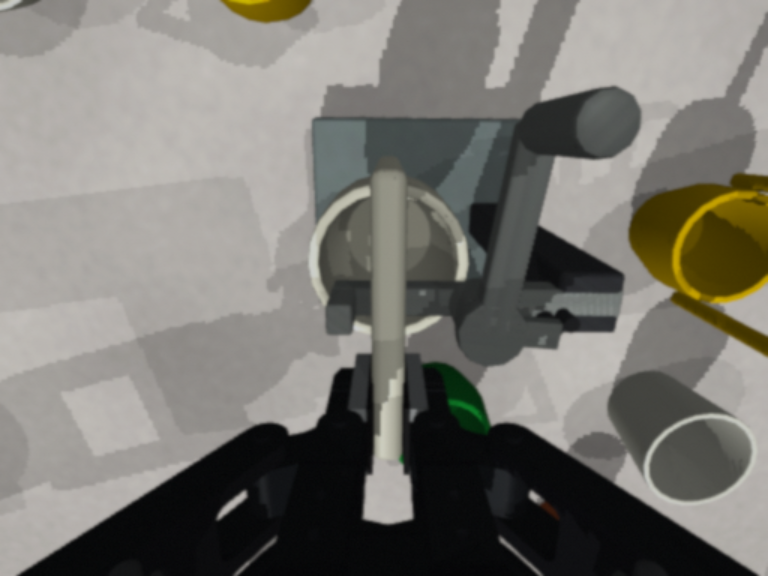

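View pics/s11b.png

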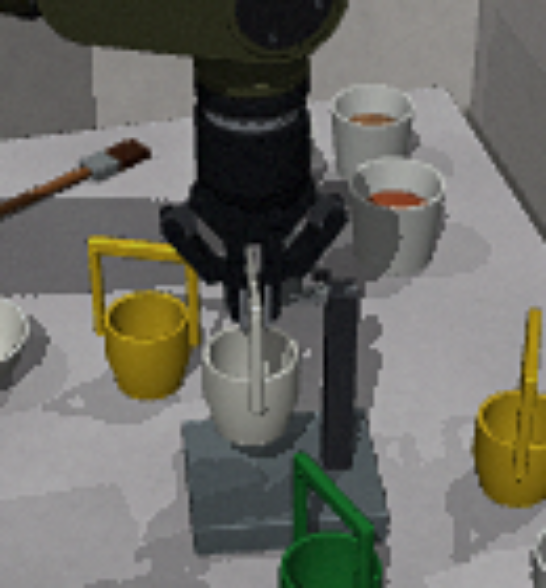

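The pot hangs cleanly in the grip: its full weight of about 2.8 N is carried and it is upright. Next I'll lift higher and move out along the stand's -x.

Emit:
servo_tool:
  series:
    - [[-0.02,0,0],[0,0,0]]
    - [[-0.04,0,0],[0,0,0]]
    - [[-0.062,0,0],[0,0,0]]
    - [[-0.062,0,0],[0,0,0]]
    - [[-0.062,-0.02,0],[0,0,0]]
    - [[-0.062,-0.05,0],[0,0,0]]
    - [[-0.062,-0.09,0],[0,0,0]]
    - [[-0.062,-0.14,0],[0,0,0]]
    - [[-0.062,-0.19,0],[0,0,0]]
    - [[-0.062,-0.24,0],[0,0,0]]
    - [[-0.062,-0.28,0],[0,0,0]]
    - [[-0.062,-0.28,0],[0,0,0]]

```text
time: 20.1
tcp_pos: [0.478, 0.1394, 0.3929]
ee_rot: [0.529, 0.469, -0.529, 0.47]
ft_force: [-0.5, 0.4, -2.5]
grip_width: 0.107
```

```bash
python3 - <<'E'
from h import *
s,im=snap('w12'); print(s['time'],s['tcp_pos'],s['ft_force'],s['ft_torque'],s['joints'].round(2))
d=env.grab_frame('scene'); cv2.imwrite('pics/s12.png',d)
d=env.grab_frame('side'); cv2.imwrite('pics/d12.png',d)
cv2.imwrite('pics/b12.png',np.hstack([cv2.resize(cv2.imread('pics/s12.png')[130:300,150:330],None,fx=2.2,fy=2.2),cv2.resize(d[130:300,140:320],None,fx=2.2,fy=2.2)]))
E
```

```text
20.1 [0.4779889  0.13944419 0.39294983] [-0.49223462  0.43638983 -2.50602179] [-0.09515398 -0.05600874  0.00624481] [ 0.18 -0.21  2.   -0.    1.36  0.29]
```

View pics/b12.png

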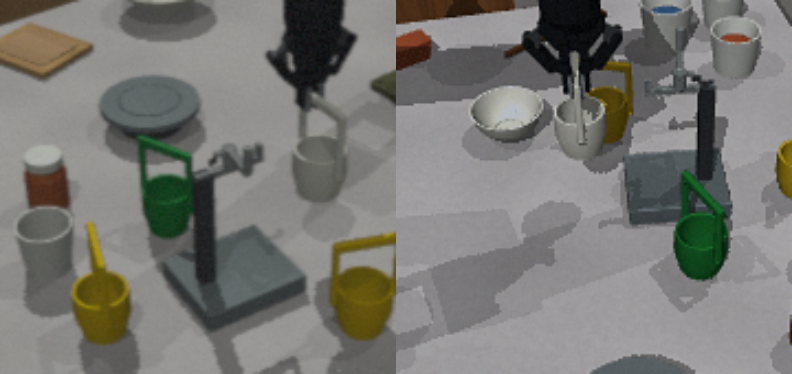

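```bash
python3 - <<'E'
from h import *
t=np.linspace(0,2*np.pi,360,endpoint=False)
def circ(c,r=.085): return np.c_[c[0]+r*np.cos(t),c[1]+r*np.sin(t),np.full_like(t,.046)]
out=[]
imgs={}
for n in('scene','side'):
    g=cv2.GaussianBlur(cv2.cvtColor(cv2.imread(f'pics/{n}0.png'),cv2.COLOR_BGR2GRAY),(0,0),1.2).astype(np.float32)
    imgs[n]=g
def sc(c,n):
    g=imgs[n]; s=lambda r:cv2.remap(g,*[proj(n,circ(c,r))[:,i].astype(np.float32).reshape(1,-1) for i in(0,1)],cv2.INTER_LINEAR)
    # dark inside, bright outside
    return float(np.clip(s(.088)-s(.082),-5,25).mean())
for names in(('scene',),('side',),('scene','side')):
    best=max(((sum(sc((x,y),n) for n in names),x,y) for x in np.arange(.44,.52,.002) for y in np.arange(-.29,-.2,.002)))
    print(names,best)
    c=best[1:]
v=[]
for n,(a,b,cc,d) in(('scene',(140,220,170,270)),('side',(280,370,200,300))):
    im=cv2.imread(f'pics/{n}0.png'); 
    cv2.polylines(im,[(proj(n,circ(c))*16).astype(np.int32)],True,(0,0,255),1,cv2.LINE_AA,4)
    v.append(cv2.resize(im[a:b,cc:d],(390,340)))
cv2.imwrite('pics/wheel.png',np.hstack(v))
E
```

```text
Traceback (most recent call last):
  File "h.py", line 8, in proj
    p,f=K(n); X=np.atleast_2d(X)
        ~^^^
  File "h.py", line 6, in K
    p=env.camera_params(n); f=192/np.tan(np.radians(p['vfov']/2)); return p,f
ValueError: time passes only in moves, steps and waits
```

Too many camera_params calls, so I'll cache them.

```bash
sed -i 's/^def K(n):/import functools\n@functools.lru_cache(None)\ndef K(n):/' h.py; cat > wheel.py <<'E'
from h import *
t=np.linspace(0,2*np.pi,360,endpoint=False)
def circ(c,r=.085): return np.c_[c[0]+r*np.cos(t),c[1]+r*np.sin(t),np.full_like(t,.046)]
imgs={}
for n in('scene','side'):
    imgs[n]=cv2.GaussianBlur(cv2.cvtColor(cv2.imread(f'pics/{n}0.png'),cv2.COLOR_BGR2GRAY),(0,0),1.2).astype(np.float32)
def sc(c,n):
    g=imgs[n]
    def s(r):
        p=proj(n,circ(c,r)).astype(np.float32); return cv2.remap(g,p[:,0].reshape(1,-1),p[:,1].reshape(1,-1),cv2.INTER_LINEAR)
    return float(np.clip(s(.088)-s(.082),-5,25).mean())
for names in(('scene',),('side',),('scene','side')):
    best=max(((sum(sc((x,y),n) for n in names),x,y) for x in np.arange(.44,.52,.002) for y in np.arange(-.29,-.2,.002)))
    print(names,best)
    c=best[1:]
v=[]
for n,(a,b,cc,d) in(('scene',(140,220,170,270)),('side',(280,370,200,300))):
    im=cv2.imread(f'pics/{n}0.png'); 
    cv2.polylines(im,[(proj(n,circ(c))*16).astype(np.int32)],True,(0,0,255),1,cv2.LINE_AA,4)
    v.append(cv2.resize(im[a:b,cc:d],(390,340)))
cv2.imwrite('pics/wheel.png',np.hstack(v))
E
python3 wheel.py; python3 -c "from rig import env; print(env.sense()['time'])"
```

```text
('scene',) (9.061848640441895, np.float64(0.48400000000000004), np.float64(-0.23199999999999993))
('side',) (20.69992446899414, np.float64(0.47400000000000003), np.float64(-0.25599999999999995))
('scene', 'side') (27.478442668914795, np.float64(0.47400000000000003), np.float64(-0.25599999999999995))
20.25
```

View pics/wheel.png

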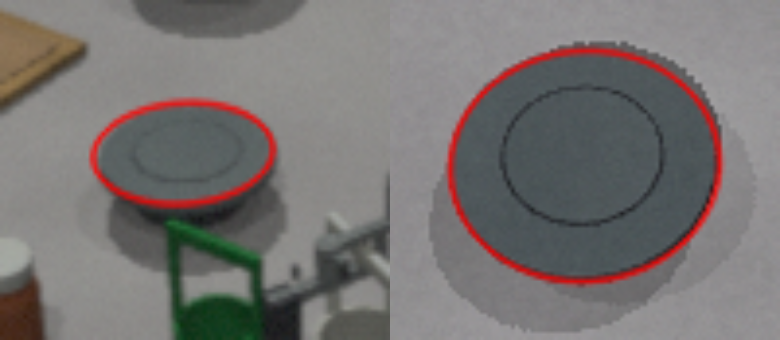

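The fit puts the wheel centre at about (0.475, -0.253). Carrying the pot there.

Emit:
servo_tool:
  series:
    - [[-0.03,0.005,0.03],[0,0,0]]
    - [[-0.05,0.01,0.09],[0,0,0]]
    - [[-0.05,0.02,0.17],[0,0,0]]
    - [[-0.05,0.03,0.26],[0,0,0]]
    - [[-0.05,0.04,0.35],[0,0,0]]
    - [[-0.05,0.05,0.44],[0,0,0]]
    - [[-0.05,0.06,0.53],[0,0,0]]
    - [[-0.05,0.07,0.62],[0,0,0]]
    - [[-0.05,0.08,0.71],[0,0,0]]
    - [[-0.05,0.09,0.79],[0,0,0]]
    - [[-0.05,0.1,0.86],[0,0,0]]
    - [[-0.05,0.105,0.92],[0,0,0]]
    - [[-0.05,0.109,0.97],[0,0,0]]
    - [[-0.05,0.109,0.995],[0,0,0]]
    - [[-0.05,0.109,1.0],[0,0,0]]
    - [[-0.05,0.109,1.0],[0,0,0]]

```text
time: 22.25
tcp_pos: [0.4749, -0.2628, 0.4129]
ee_rot: [0.529, 0.47, -0.529, 0.469]
ft_force: [-0.2, 0.3, -1.8]
grip_width: 0.105
```

```bash
python3 - <<'E'
from h import *
s,im=snap('w13'); print(s['time'],s['tcp_pos'],s['ft_force'],s['ft_torque'],s['joints'].round(2))
d=env.grab_frame('scene'); e=env.grab_frame('side'); cv2.imwrite('pics/sc13.png',d); cv2.imwrite('pics/sd13.png',e)
cv2.imwrite('pics/b13.png',np.hstack([cv2.resize(d[80:230,150:330],None,fx=2.2,fy=2.2),cv2.resize(e[200:384,160:340],None,fx=2.2,fy=1.7935)[:330]]))
cv2.imwrite('pics/w13b.png',cv2.resize(im,None,fx=1.5,fy=1.5))
E
```

```text
22.25 [ 0.47494384 -0.26277734  0.41292729] [-0.21479806  0.28199751 -1.82774003] [-0.06584121 -0.01254867 -0.01521727] [-0.6  -0.12  1.88  0.    1.38 -0.49]
```

View pics/b13.png

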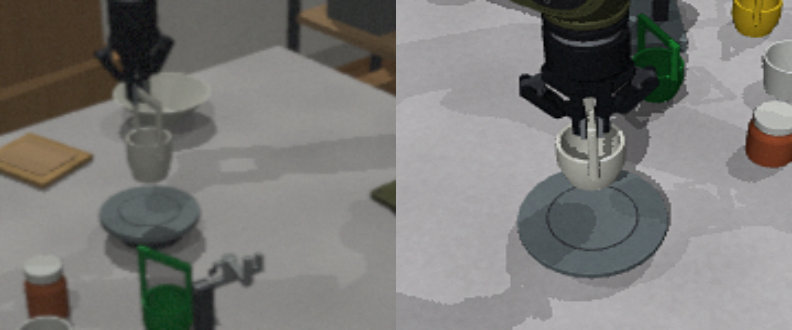

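View pics/w13b.png

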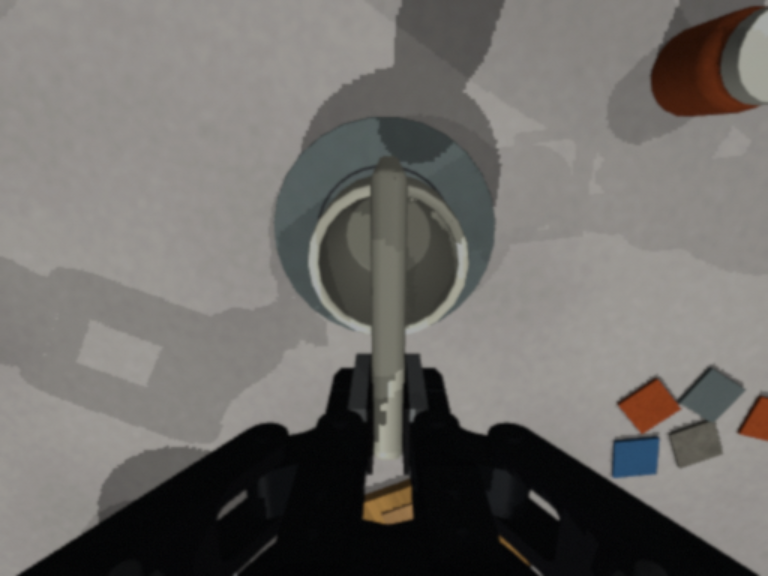

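```bash
python3 - <<'E'
from h import *
po=pose('w13')
pts=np.array([[275,222],[494,222],[387,117],[285,275],[485,275]])/1.5
W=np.array([onz('wrist',p,.046,po) for p in pts])
f=lambda c:np.linalg.norm(W[:,:2]-c,axis=1)-.085
r=least_squares(f,[.475,-.252]); print(r.x,r.fun.round(4))
# pot cup rim centre, from rim ellipse: left 312, right 467 at row 255, top 180, bottom 330; rim z = TCP-.1547-7mm-60.. 
zr=po[0][2]-.1547+.0-.060-.007
P=np.array([onz('wrist',np.array(p)/1.5,zr,po) for p in((310,255),(468,255),(388,333))]); print(P, P[:2].mean(0))
R=Ro.from_quat(po[1]).as_matrix(); print('pred pot centre',po[0]-.028*R[:,2], 'yvec',R[:,1],'zvec',R[:,2])
E
```

```text
[ 0.47328826 -0.25220852] [-0.0012 -0.0015  0.0001 -0.0005 -0.0002]
[[ 0.44426174 -0.22649318  0.19122729]
 [ 0.51330551 -0.23464994  0.19122729]
 [ 0.47396445 -0.26773493  0.19122729]] [ 0.47878363 -0.23057156  0.19122729]
pred pot centre [ 0.47826035 -0.23497445  0.41293782] yvec [ 9.92960410e-01 -1.18446698e-01 -6.76346272e-05] zvec [-1.18446715e-01 -9.92960339e-01 -3.76018898e-04]
```

Emit:
servo_tool:
  series:
    - [[0,-0.004,0.02],[0,0,0]]
    - [[0.03,-0.0075,0.044],[0,0,0]]
    - [[0.07,-0.0075,0.044],[0,0,0]]
    - [[0.11,-0.0075,0.044],[0,0,0]]
    - [[0.14,-0.0075,0.044],[0,0,0]]
    - [[0.155,-0.0075,0.044],[0,0,0]]
    - [[0.163,-0.0075,0.044],[0,0,0]]
    - [[0.163,-0.0075,0.044],[0,0,0]]
    - [[0.163,-0.0075,0.044],[0,0,0]]

```text
time: 23.52
tcp_pos: [0.47, -0.2803, 0.3484]
ee_rot: [0.529, 0.469, -0.529, 0.47]
ft_force: [-0.5, -0.5, -2.1]
grip_width: 0.101
```

```bash
python3 - <<'E'
from h import *
s=env.sense(); print(s['time'],s['tcp_pos'],s['ft_force'])
d=env.grab_frame('scene'); e=env.grab_frame('side')
cv2.imwrite('pics/b14.png',np.hstack([cv2.resize(d[120:220,170:270],None,fx=3.9,fy=3.9),cv2.resize(e[260:360,200:300],None,fx=3.9,fy=3.9)]))
E
```

```text
23.525 [ 0.4700257  -0.28029598  0.3484091 ] [-0.49122856 -0.4907502  -2.10465198]
```

View pics/b14.png

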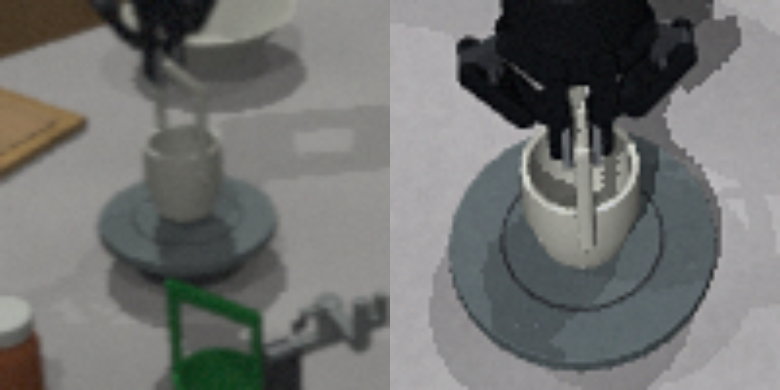

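Emit:
servo_tool:
  series:
    - [[0.004,0,0],[0,0,0]]
    - [[0.008,0,0],[0,0,0]]
    - [[0.012,0,0],[0,0,0]]
    - [[0.015,0,0],[0,0,0]]
    - [[0.015,0,0],[0,0,0]]

```text
time: 24.25
tcp_pos: [0.4698, -0.2802, 0.3415]
ee_rot: [-0.529, -0.469, 0.529, -0.469]
ft_force: [0.2, -0.2, -1.5]
grip_width: 0.103
```

Emit:
servo_tool:
  series:
    - [[0.0015,0,0],[0,0,0]]
    - [[0.003,0,0],[0,0,0]]
    - [[0.003,0,0],[0,0,0]]

```text
time: 24.62
tcp_pos: [0.4698, -0.2802, 0.3405]
ee_rot: [-0.529, -0.469, 0.529, -0.469]
ft_force: [-0.3, 0.9, -2.8]
grip_width: 0.108
```

Emit:
servo_tool:
  series:
    - [[0.0015,0,0],[0,0,0]]
    - [[0.0025,0,0],[0,0,0]]
    - [[0.0025,0,0],[0,0,0]]

```text
time: 25.0
tcp_pos: [0.4698, -0.2802, 0.3395]
ee_rot: [-0.529, -0.469, 0.529, -0.469]
ft_force: [-0.7, -0.3, -1.9]
grip_width: 0.1
```

Emit:
servo_tool:
  series:
    - [[0.0015,0,0],[0,0,0]]
    - [[0.0025,0,0],[0,0,0]]
    - [[0.0025,0,0],[0,0,0]]

```text
time: 25.38
tcp_pos: [0.4698, -0.2802, 0.3384]
ee_rot: [-0.529, -0.469, 0.529, -0.469]
ft_force: [-0.6, 0.7, -2.5]
grip_width: 0.105
```

Emit:
servo_tool:
  series:
    - [[0.0015,0,0],[0,0,0]]
    - [[0.0025,0,0],[0,0,0]]
    - [[0.0025,0,0],[0,0,0]]

```text
time: 25.75
tcp_pos: [0.4699, -0.2803, 0.3378]
ee_rot: [0.529, 0.469, -0.529, 0.47]
ft_force: [-0.2, 0.2, 0.2]
grip_width: 0.108
```

Emit:
servo_tool:
  series:
    - [[0.001,0,0],[0,0,0]]
    - [[0.0015,0,0],[0,0,0]]
    - [[0.0015,0,0],[0,0,0]]

```text
time: 26.12
tcp_pos: [0.47, -0.2804, 0.3378]
ee_rot: [0.529, 0.469, -0.529, 0.47]
ft_force: [-1.5, -0.6, 5.9]
grip_width: 0.101
```

```bash
python3 - <<'E'
from h import *
s,im=snap('w15'); print(s['time'],s['tcp_pos'],s['ft_force'],s['ft_torque'])
d=env.grab_frame('scene'); e=env.grab_frame('side')
cv2.imwrite('pics/b15.png',np.hstack([cv2.resize(d[120:220,170:270],None,fx=3.9,fy=3.9),cv2.resize(e[260:360,200:300],None,fx=3.9,fy=3.9)]))
E
```

```text
26.125 [ 0.47000816 -0.28037443  0.33780512] [-1.51600183 -0.6454749   5.86582689] [ 0.06830837  0.27375883 -0.00206928]
```

View pics/b15.png

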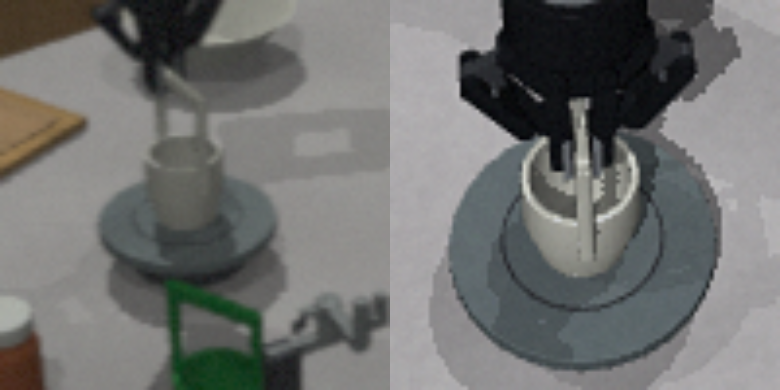

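Emit:
servo_tool:
  series:
    - [[-0.001,0,0],[0,0,0]]
    - [[-0.001,0,0],[0,0,0]]
  squeeze: 20

```text
time: 26.52
tcp_pos: [0.47, -0.2803, 0.3378]
ee_rot: [0.529, 0.469, -0.529, 0.47]
ft_force: [-1.0, 0.8, 4.5]
grip_width: 0.109
```

Emit:
servo_tool:
  series:
    - [[0,0,0],[0,0,0]]
    - [[0,0,0],[0,0,0]]
    - [[0,0,0],[0,0,0]]
    - [[0,0,0],[0,0,0]]
  claw: 30

```text
time: 27.02
tcp_pos: [0.4698, -0.2802, 0.337]
ee_rot: [-0.529, -0.47, 0.529, -0.469]
ft_force: [0.9, -0.1, -0.3]
grip_width: 0.351
```

```bash
python3 - <<'E'
from h import *
s,im=snap('w16'); print(s['time'],s['tcp_pos'],s['ft_force'],s['grip_width'])
cv2.imwrite('pics/w16b.png',cv2.resize(im,None,fx=1.5,fy=1.5))
E
```

```text
27.025 [ 0.4698245  -0.28016208  0.33701733] [ 0.85730495 -0.07441614 -0.27070976] 0.3510143853241676
```

View pics/w16b.png

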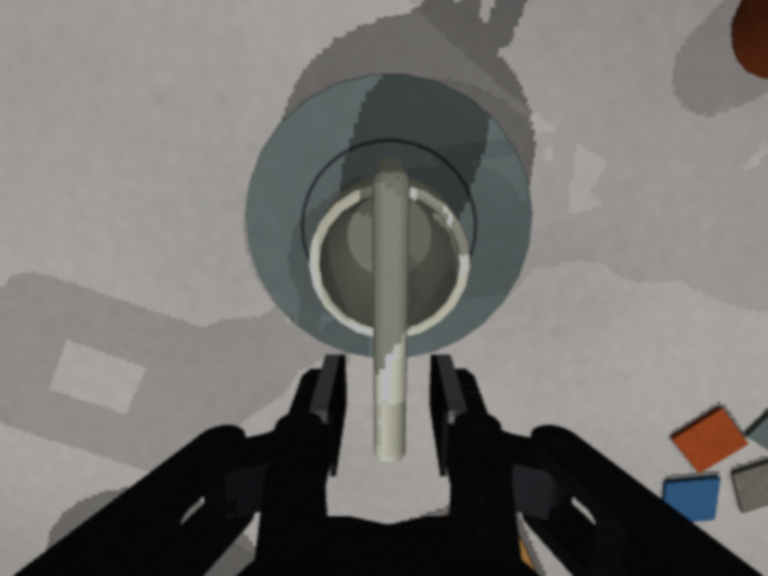

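The fingers are clear on both sides of the bar (centre 390; pads at 335 and 440). Withdrawing straight up.

Emit:
servo_tool:
  series:
    - [[-0.02,0,0],[0,0,0]]
    - [[-0.07,0,0],[0,0,0]]
    - [[-0.14,0,0],[0,0,0]]
    - [[-0.22,0,0],[0,0,0]]
    - [[-0.3,0,0],[0,0,0]]
    - [[-0.36,0,0],[0,0,0]]
    - [[-0.36,0,0],[0,0,0]]
    - [[-0.36,0,0],[0,0,0]]

```text
time: 28.08
tcp_pos: [0.4697, -0.2801, 0.481]
ee_rot: [-0.529, -0.47, 0.529, -0.469]
ft_force: [0.6, 0.4, -0.3]
grip_width: 0.352
```

```bash
python3 - <<'E'
from h import *
s,im=snap('w17'); print(s['time'],s['tcp_pos'],s['ft_force'],s['grip_width'])
d=env.grab_frame('scene'); e=env.grab_frame('side')
cv2.imwrite('pics/b17.png',np.vstack([cv2.resize(np.hstack([d[120:220,170:270],e[260:360,200:300]]),None,fx=2.9,fy=2.9),cv2.resize(im[:,:],(580,300))[:300]]))
cv2.imwrite('pics/f17.png',np.hstack([cv2.resize(d,(400,300)),cv2.resize(e,(400,300))]))
cv2.imwrite('pics/w17b.png',cv2.resize(im,None,fx=1.5,fy=1.5))
E
```

```text
28.075 [ 0.46967321 -0.28009572  0.48097094] [ 0.61232105  0.44390218 -0.31580254] 0.352226638543975
```

View pics/w17b.png

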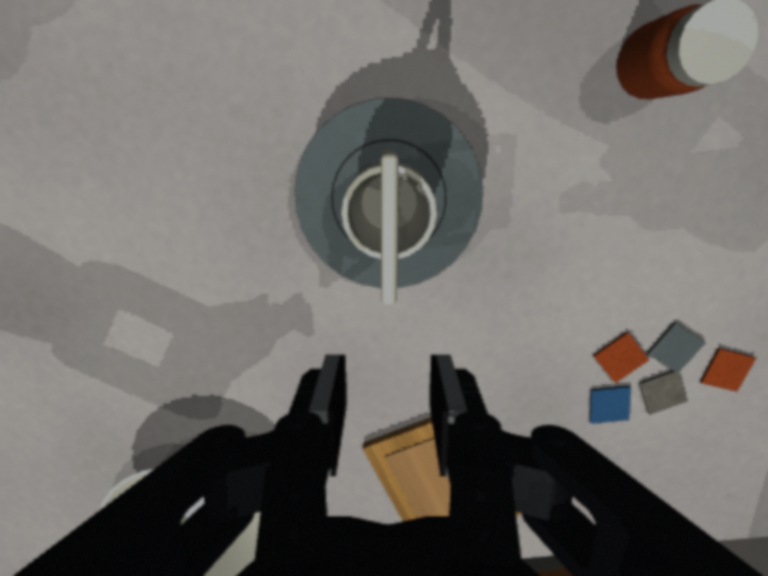

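View pics/f17.png

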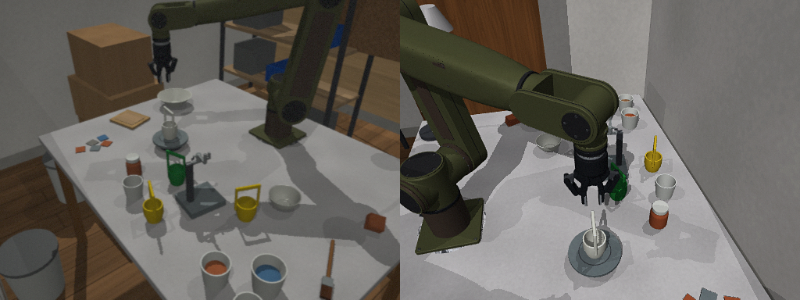

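```bash
python3 - <<'E'
from h import *
po=pose('w17')
W=np.array([onz('wrist',np.array(p)/1.5,.046,po)[:2] for p in((295,195),(483,195),(389,97),(389,288))])
r=least_squares(lambda c:np.linalg.norm(W-c,axis=1)-.085,[.475,-.252]); print('wheel',r.x,r.fun.round(4))
a=onz('wrist',np.array((389,154))/1.5,.19,po);b=onz('wrist',np.array((389,303))/1.5,.19,po); print('handle mid',(a+b)/2,np.linalg.norm(a-b))
P=np.array([onz('wrist',np.array(p)/1.5,.116,po)[:2] for p in((342,212),(437,212))]);print('rim',P.mean(0),np.linalg.norm(P[0]-P[1]))
print(env.hand_in())
E
```

```text
wheel [ 0.47354281 -0.25078544] [-0.0009 -0.0009 -0.0007 -0.0008]
handle mid [ 0.47312893 -0.25194791  0.19      ] 0.08883764992405757
rim [ 0.47370555 -0.25153714] 0.07101405131974203
the job is handed in; nothing more can be done
None
```

I opened the keeper, lifted the pot off the hook and stood it in the middle of the banding wheel. The job is handed in. It reports no verdict, so the result rests on my own checks.

- **Keeper:** I pushed the thumb post round with the side of the closed fingertips. The spring gave about 6 N at most, then fell to nearly zero, and the stop was felt at about 1.7 rad. I pressed to about 5.7 N at the stop and backed off; the picture showed the keeper staying open and the pot still hanging.
- **Lift and carry:** I gripped the handle 28 mm from its middle on the -y side. The lift off the hook showed no sign of straining, only the pot's weight of about 2.8 N on the wrist.
- **Set-down:** The pot touched the wheel with about 6 to 9 N. I then opened the fingers and withdrew straight up.
- **Last checks:** The wrist picture puts the pot's rim and handle within about 1.5 mm of the wheel's centre. The pot looks upright, the gripper is clear, and the tub, jar and bowl are where they were. The clock stood at about 28 s.
- **Disagreement:** The first wheel estimate from the scene camera was about 2 cm off the side camera's. The wrist camera agreed with the side camera, so I used that.

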